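Load two test cassettes into a reader's spring magazine

ROBOT

A 7-joint arm with a two-finger parallel gripper is mounted at the origin on a cart in front of the work surface, level with it; the furniture and walls round the work are solid. World frame = base frame: x ahead of the robot, y to its left, z up, the work surface at z = 0. Lengths are in m, angles in rad, forces in N, time in s.
With the tool pointing down it reaches from about 0.4 to 0.85 m from the base axis. Payload 10.4 kg.
Tool frame: the origin (TCP) lies where the fingers leave the gripper's body, on its centre line; the fingertips stand 70 mm ahead of it and the grasp point (between the pads) lies bot.grip_point_offset ahead of it (bot.grip_point_offset is the distance from the TCP to the grasp point, in m); z points along the fingers, y is the direction in which the jaws open and shut (so a half turn about z gives the same grasp; the last joint's range is limited). The gripper opens to 87 mm and grips with 3 to 60 N. Pads are 19 mm wide; open, the fingers measure 117 mm over their backs; the gripper's body (75 mm by 190 mm) begins 51 mm behind the grasp point.
Start: joints at [1.141, 0.332, -0.065, 1.46, 0.022, 1.35, -0.088], TCP at [0.247, -0.574, 0.292] pointing down, gripper open.
Joint ranges: [-2.6, 2.6], [-0.5, 2.12], [-1.47, 1.34], [0.16, 2.42], [-1.27, 4.41], [0.06, 2.06], [-2.6, 2.6]. Speed limits (rad/s): [2.22, 2.22, 2.79, 2.79, 3.14, 3.14, 3.14].

INTERFACE

Orientations are given as a unit quaternion [x, y, z, w].
In Python, from workcell import bot, cams gives the robot as it stands.
- The arm moves only by the tool arm_command, never from a script. Its arguments are lists of equal length, an entry for each row: "travel": the shift along the world's x, y, z in m, a list of three; "turn": the turn, a rotation vector about the world's x, y, z in rad, a list of three. In form: {"travel": [[dx, dy, dz], ...], "turn": [[rx, ry, rz], ...]}. A call has 1 to 20 rows; each row is the pose to reach, as a shift and turn from the pose measured when the call began; what a row does not reach only later rows make up. A row lasts 1/10 s, in which the tool goes at most 50 mm and 8.59 degrees, less where a joint would pass 70% of its speed; a pose out of reach is approached as far as the arm can. A call with a gripper value outside its range is refused whole. "claw" is the finger opening in m, from 0 to 0.087, set as the call begins (left out, the last holds). The fingers move at their own pace and stop on an object; "newtons" is the grip in N (left out, the last holds). Time passes only in rows, so rows that repeat a pose let the fingers close. It gives the time, the measured TCP pose, the force and the opening at its end, in the units of the state.
- bot.sense(): the state, without advancing time (a new reading comes with each control period).
- cams.camera(name): name is "scene" or "top" or "wrist"; returns the picture (384x512x3 uint8, red, green, blue); there is no depth.
- cams.camera_model(name): a dict with "vertical_fov" (degrees; the focal length in pixels is half the picture's height over the tangent of half this angle, whatever the lens; pixels are square), "cx", "cy" (the principal point, pixels), "position" and "orientation" of the camera in the world. Camera axes: x right, y down, z forward; pixel columns grow to the right and rows downward; lengths in m; the calibration is good to about 2 mm. A picture is of the moment at which its call begins: read the wrist's pose just before it. camera_model takes no time and is no camera call; for the wrist camera it gives the pose at the moment of the call.
- bot.close_job(): hands the job in, once; it reports no verdict.
The state is a dict: "t": time; "joint_positions": joint angles; "qd": joint speeds; "effort": joint torques, N m; "position": TCP position; "tool_rot": TCP orientation; "force": force on the tool from outside, world axes, zero at the start; "wrist_torque": the same for the moment, N m; "finger_gap": opening from 0.0 (shut) to 1.0 (fully open).
Only numpy, scipy, OpenCV 4.12 (cv2) and the standard library are available. Lean on these libraries where they do the work, as an engineer would, in place of code of your own. Each camera call takes 0.05 s, during which the arm holds its last target.

TASK

Load both loose test cassettes into the spring-loaded magazine at the front of the cassette reader, one on top of the other, window end first and face up: press each one down against the spring, slide it in under the two retaining lips and press it home against the end stop with 5 to 10 N (more than 15 N would shift the stop), then let go so that the spring holds it up under the lips. The lips are thin sheet and the cassettes crack easily, so never load a cassette against the magazine with more than 20 N, and leave the tape roll, felt pen and amber bottle undisturbed.

Things in the scene. Friction and masses are not known exactly. Their poses are not given: they have to be found in the camera images.
- cassette_a: one of two identical loose white plastic test cassettes, a plain flat box 70 long (x) x 24 wide (y) x 8 mm thick (z), lying face up on the worktop; origin at the centre of the underside; +x points to the window end, which goes in first; the -x end has thumb ribs
- cassette_a_nose (a point): middle of that cassette's window end face, 35 mm along +x from its origin and 4 mm above its underside
- cassette_b: the other of two identical loose white plastic test cassettes, a plain flat box 70 long (x) x 24 wide (y) x 8 mm thick (z), lying face up on the worktop; origin at the centre of the underside; +x points to the window end, which goes in first; the -x end has thumb ribs
- cassette_b_nose (a point): middle of that cassette's window end face, 35 mm along +x from its origin and 4 mm above its underside
- magazine: steel magazine fixed on the worktop in front of a low white reader box (47 to 145 mm along +x, 126 mm wide, 66 mm high). Origin on the worktop under about the centre of a loaded cassette; +x is the push-in direction (away from the robot), z up. A cassette is home when its window end meets the end stop; the first then has its underside at z = 44 mm, and at 36 mm once the second lies on it
- lips (a point): centre of the mouth under the two lips (x = 17, z = 52 mm in the magazine). The lips overhang the rear corners, x = 17 to 36 mm, 17 mm apart, underside z = 52 mm, fronts flared up (underside 56 mm at x = 9 mm). Rear walls stand 26 mm apart from x = 16 mm back, flared out in front to x = 7 mm; before that the sides are open above z = 30 mm for fingers
- front_post (a point): top centre of the narrow front post (14 mm wide, x = -48.5 to -43.5 mm, top z = 41 mm in the magazine). A cassette has to pass over it with its underside between z = 41 and 44 mm to go under the lips: pressed down onto the post, its top is 3 mm below the lips
- end_stop: bracket across the rear of the magazine, with a black stop plate (26 mm wide, z = 13 to 55 mm) on an adjusting screw in front of it. Origin 33 mm along the magazine's +x, 12 mm up, axes as the magazine's. The plate's face, which the cassettes meet, is clamped anywhere from 5 mm before to 5 mm behind this origin; where is not reported: feel for it. It is rigid
- follower (a joint): spring-loaded black follower plate under the cassettes (65 x 20 mm, top at z = 52 mm when empty, level with the lips' underside); value is how far it is pressed down in m (0 to 0.032); pushes up with about 3 N at 0 and 0.1 N more per mm; one cassette in: 0.008, two: 0.016. Sliding a cassette in over the stack drags with 2 to 4 N, which adds to what a pushing hand feels at the stop
- tape: white roll of paper tape, 52 mm across, 13 mm high, lying on the worktop; origin at the centre of the underside; leave alone
- felt_pen: black felt pen, 140 x 14 x 16 mm, lying along its y; leave alone
- bottle: small amber bottle with black cap, 33 mm across, 92 mm high, standing beside the reader; leave alone
There are look-alikes about, which are no part of the job. What is shaped like the cassette_b but brown or yellow is not meant.

How it is judged:
By the outcome, as a careful person would: the job done as asked, in the order asked, and still so for the second after the job is handed in, with the robot touching nothing.
It also fails if it takes over 72 s, if anything falls off the work surface, if the arm or the gripper's body presses on something with over 40 N, if the wrist force passes 120 N, or if a joint passes its speed limit or range.

## Working session

There is one attempt and no reset: what is moved stays moved. The work goes in short steps, Python scripts to look and compute and a tool call to move; the robot and the scene stay as the last step left them, time stands still between calls to the robot, and variables do not carry over. Pictures are saved under pics/ and viewed, and the job is handed in when it is done.

Besides the shell and the picture viewer there is one more tool, called after ">>>" as name(argument=value, ...) on one line, values as JSON. arm_command: Moves the arm, as the interface text tells. Its arguments: {"type":"object","properties":{"travel":{"type":"array"},"turn":{"type":"array"},"claw":{"type":"number"},"newtons":{"type":"number"}},"required":["travel","turn"]}

```bash
mkdir -p pics; ls; python3 - <<'E'
from workcell import bot, cams
import cv2
print(bot.grip_point_offset)
s=bot.sense()
for k in s: print(k,s[k])
for n in ["scene","top","wrist"]:
    m=cams.camera_model(n); print(n,m)
    im=cams.camera(n); cv2.imwrite(f"pics/{n}0.png",im[:,:,::-1])
E
```

```text
pics
0.051
t 0.0
joint_positions [ 1.14139632  0.3328893  -0.06469012  1.46095407  0.02159391  1.34987551
 -0.08849291]
qd [ 0.00067398  0.00010047  0.0016371  -0.0002417   0.00099595  0.00060936
  0.00100947]
effort [ 5.04411992e-05 -6.23273706e+01  2.43777141e-02 -3.89896524e+01
 -6.13790774e-02  3.98849894e-02  7.92637388e-05]
position [ 0.24717714 -0.57373354  0.29143686]
tool_rot [ 9.79383403e-01  2.02009006e-01 -1.75191791e-04 -6.93749051e-04]
force [ 0.51837819  1.2194226  -0.22833472]
wrist_torque [-0.01022715  0.00469052  0.00183775]
finger_gap 1.0012170642542186
scene {'vertical_fov': 56.56651136519557, 'cx': 252.95125385269793, 'cy': 187.1171654104274, 'position': array([0.26546634, 0.94518321, 0.79715061]), 'orientation': array([-0.21937722,  0.91256675, -0.3365699 ,  0.0762644 ])}
top {'vertical_fov': 53.21921920290253, 'cx': 251.67661238718878, 'cy': 195.66168582855164, 'position': array([0.40312438, 0.38927588, 0.97615075]), 'orientation': array([-0.70376502,  0.7066781 , -0.04930729,  0.0537555 ])}
wrist {'vertical_fov': 61.17550614745175, 'cx': 257.61994498050905, 'cy': 192.29139920654816, 'position': array([ 0.32006634, -0.54205732,  0.38538823]), 'orientation': array([ 0.82692081, -0.54362246, -0.07959127,  0.11975737])}
```

View pics/scene0.png

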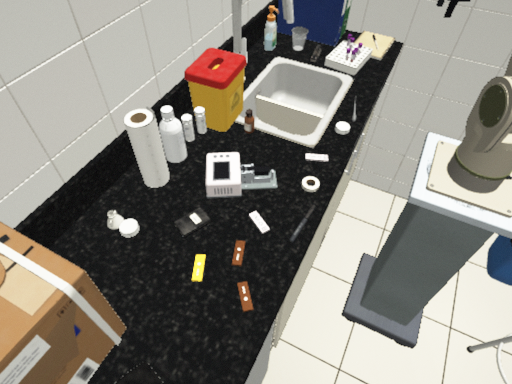

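View pics/top0.png

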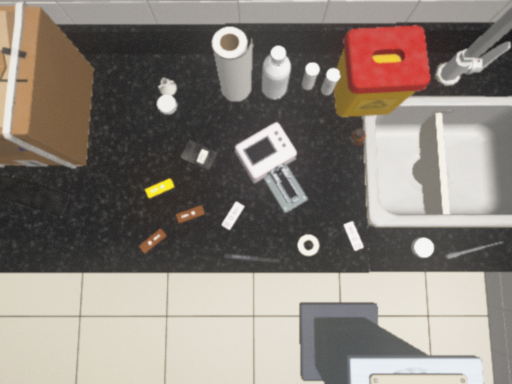

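View pics/wrist0.png

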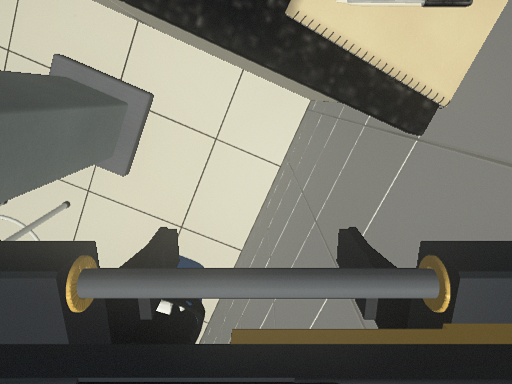

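The scene picture shows the magazine at about (262,180), with white cassettes at about (260,222) and (317,157). In the top view these are at (286,187), (233,215) and (354,236). Next I zoom in and measure.

```bash
cat > h.py <<'E'
import numpy as np, cv2
from scipy.spatial.transform import Rotation as R
def ray(m,u,v):
    f=192/np.tan(np.radians(m['vertical_fov']/2))
    d=np.array([(u-m['cx'])/f,(v-m['cy'])/f,1.0])
    return np.array(m['position']),R.from_quat(m['orientation']).apply(d)
def onplane(m,u,v,z):
    p,d=ray(m,u,v); return p+d*(z-p[2])/d[2]
def proj(m,P):
    f=192/np.tan(np.radians(m['vertical_fov']/2))
    c=R.from_quat(m['orientation']).inv().apply(np.asarray(P)-m['position'])
    return c[...,0]/c[...,2]*f+m['cx'],c[...,1]/c[...,2]*f+m['cy']
E
python3 - <<'E'
from h import *
from workcell import cams
im=cv2.imread('pics/top0.png')
def crop(im,x0,y0,w,h,s,n): cv2.imwrite(n,cv2.resize(im[y0:y0+h,x0:x0+w],None,fx=s,fy=s,interpolation=cv2.INTER_CUBIC))
crop(im,215,115,160,140,5-.8+.2,'pics/topc.png')
im2=cv2.imread('pics/scene0.png')
crop(im2,195,140,140,110,5,'pics/scenec.png')
m=cams.camera_model('top')
g=cv2.cvtColor(im,cv2.COLOR_BGR2HSV)
mask=((g[...,2]>140)&(g[...,1]<50)).astype(np.uint8)
for (x0,y0,x1,y1) in [(215,198,250,235),(340,215,368,255)]:
    mm=np.zeros_like(mask); mm[y0:y1,x0:x1]=mask[y0:y1,x0:x1]
    c=max(cv2.findContours(mm,0,2)[0],key=cv2.contourArea)
    r=cv2.minAreaRect(c); b=cv2.boxPoints(r); print(r)
    P=np.array([onplane(m,u,v,0.008) for u,v in b]); print(P.round(4), P.mean(0).round(4))
    e=[P[1]-P[0],P[2]-P[1]]; print([np.linalg.norm(x).round(4) for x in e],[np.degrees(np.arctan2(x[1],x[0])).round(1) for x in e])
E
```

```text
((232.35292053222656, 215.0882110595703), (10.81420612335205, 28.6077938079834), 32.47119140625)
[[0.4727 0.4752 0.008 ]
 [0.5341 0.4365 0.008 ]
 [0.5191 0.4132 0.008 ]
 [0.458  0.452  0.008 ]] [0.496  0.4442 0.008 ]
[np.float64(0.0725), np.float64(0.0277)] [np.float64(-32.2), np.float64(-122.8)]
((353.137939453125, 235.65518188476562), (29.675254821777344, 10.76712703704834), 66.80140686035156)
[[0.4717 0.1667 0.008 ]
 [0.4824 0.1414 0.008 ]
 [0.414  0.1151 0.008 ]
 [0.4036 0.1402 0.008 ]] [0.4429 0.1408 0.008 ]
[np.float64(0.0275), np.float64(0.0733)] [np.float64(-67.3), np.float64(-158.9)]
```

View pics/topc.png

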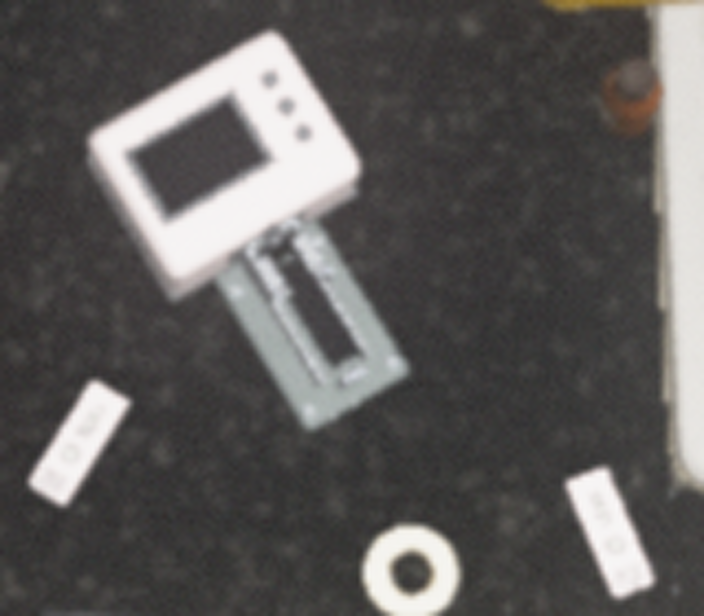

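View pics/scenec.png

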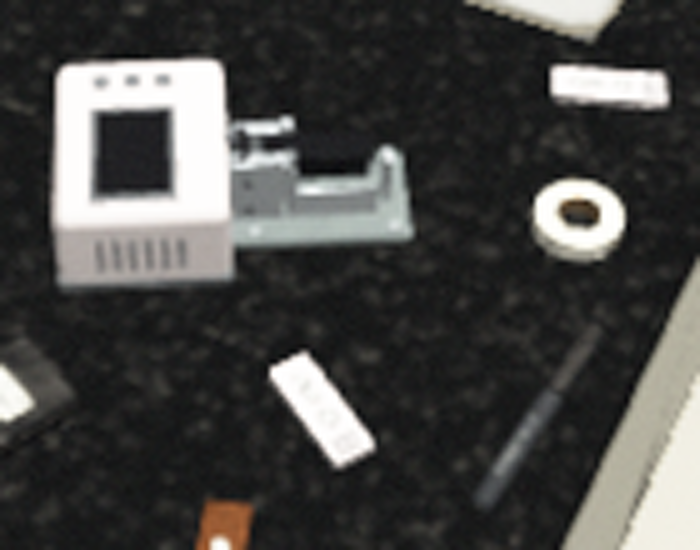

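The crops show the magazine pushing toward up-left, with the post at about (350,375) in the top crop. The window ends aren't resolved yet, so I'll take a wrist close-up. First, the approximate magazine position.

```bash
python3 - <<'E'
from h import *
from workcell import cams
m=cams.camera_model('top')
f=lambda a,b:(215+(a+.5)/4.4-.5,115+(b+.5)/4.4-.5)
post=onplane(m,*f(350,373),.041)
print('post',post)
for n,p,z in [('base front L',(312,430),.0),('base front R',(410,370),0.0),('base back L',(218,278),0),('box fl',(175,300),0),('reader top fl',(178,282),.066),('reader top fr',(360,175),.066),('reader tl',(92,140),.066),('reader tr',(272,30),.066),('bottle',(632,78),.09),('tape',(411,570),.013)]:
    print(n,onplane(m,*f(*p),z).round(4))
w=cams.camera_model('wrist');print(R.from_quat(w['orientation']).as_matrix().round(3))
E
```

```text
post [0.53078905 0.29040792 0.041     ]
base front L [0.5031 0.3088 0.    ]
base front R [0.538 0.251 0.   ]
base back L [0.5932 0.3626 0.    ]
box fl [0.5802 0.388  0.    ]
reader top fl [0.5782 0.3864 0.066 ]
reader top fr [0.638  0.2853 0.066 ]
reader tl [0.6588 0.4339 0.066 ]
reader tr [0.7219 0.333  0.066 ]
bottle [0.6852 0.1393 0.09  ]
tape [0.4219 0.2552 0.013 ]
[[ 0.396 -0.88  -0.262]
 [-0.918 -0.38  -0.112]
 [-0.001  0.285 -0.959]]
```

>>> arm_command(travel=[[0.025,0.05,0.01],[0.05,0.09,0.02],[0.075,0.13,0.03],[0.1,0.17,0.04],[0.12,0.21,0.04],[0.14,0.25,0.04],[0.155,0.295,0.04],[0.165,0.34,0.04],[0.17,0.385,0.04],[0.175,0.43,0.04],[0.175,0.475,0.04],[0.175,0.52,0.04],[0.175,0.565,0.04],[0.17,0.61,0.04],[0.16,0.65,0.04],[0.15,0.69,0.04],[0.14,0.73,0.04],[0.13,0.774,0.04],[0.13,0.774,0.04],[0.13,0.774,0.04]], turn=[[0,0,0],[0,0,0],[0,0,0],[0,0,0],[0,0,0],[0,0,0],[0,0,0],[0,0,0],[0,0,0],[0,0,0],[0,0,0],[0,0,0],[0,0,0],[0,0,0],[0,0,0],[0,0,0],[0,0,0],[0,0,0],[0,0,0],[0,0,0]], claw=0.087, newtons=30)

```text
t: 2.15
position: [0.3768, 0.2008, 0.3316]
tool_rot: [0.979, 0.203, -0.0, -0.0]
force: [0.4, -0.2, 0.3]
finger_gap: 0.997
```

```bash
python3 - <<'E'
from h import *
from workcell import cams,bot
import pickle
m=cams.camera_model('wrist'); im=cams.camera('wrist')[:,:,::-1]
cv2.imwrite('pics/w1.png',im); pickle.dump(m,open('w1.pkl','wb'))
cv2.imwrite('pics/w1b.png',cv2.resize(im,None,fx=1.5,fy=1.5,interpolation=cv2.INTER_CUBIC))
for n,P in [('c1',(.496,.444,.008)),('c2',(.443,.141,.008)),('post',(.5308,.2904,.041)),('stop',(.5985,.331,.055))]: print(n,proj(m,P))
E
```

```text
c1 (np.float64(101.60216047931198), np.float64(-22.089184158779716))
c2 (np.float64(322.1472802816889), np.float64(130.8266774609667))
post (np.float64(238.35788961151349), np.float64(-1.0931090236591956))
stop (np.float64(225.15265887932222), np.float64(-99.37412761508986))
```

View pics/w1b.png

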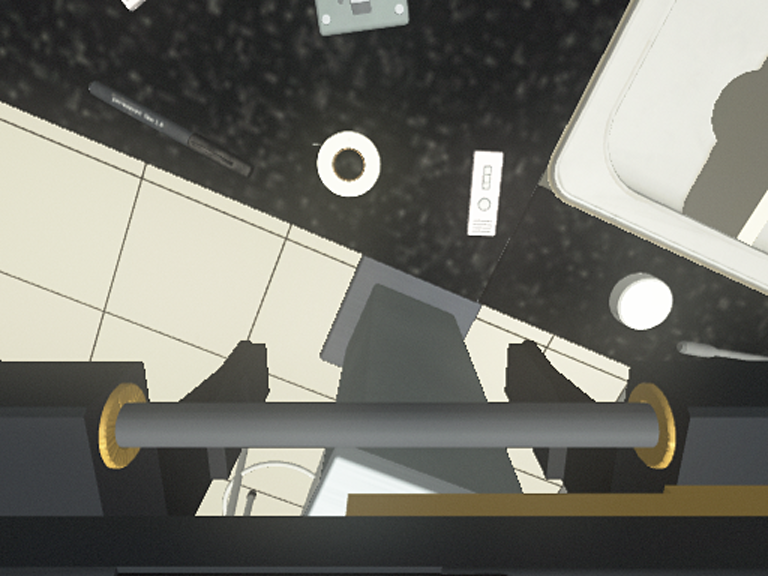

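The wrist view shows cassette at about (487,195) in the ×1.5 picture, with its window end up (tool +x) and ribs at the bottom. I'll shift to see the magazine and the other cassette.

>>> arm_command(travel=[[0.035,0.03,0],[0.07,0.06,0],[0.1,0.09,0],[0.1,0.09,0],[0.1,0.09,0]], turn=[[0,0,0.03],[0,0,0.07],[0,0,0.12],[0,0,0.12],[0,0,0.12]])

```text
t: 2.7
position: [0.4777, 0.2891, 0.3297]
tool_rot: [0.966, 0.26, -0.002, -0.001]
force: [-0.3, 0.4, 0.5]
finger_gap: 1.001
```

```bash
python3 - <<'E'
from h import *
from workcell import cams,bot
import pickle
m=cams.camera_model('wrist'); im=cams.camera('wrist')[:,:,::-1]
cv2.imwrite('pics/w2.png',im); pickle.dump(m,open('w2.pkl','wb'))
cv2.imwrite('pics/w2b.png',cv2.resize(im,None,fx=1.5,fy=1.5,interpolation=cv2.INTER_CUBIC))
cv2.imwrite('pics/w2c.png',cv2.resize(im[0:150,180:340],None,fx=4,fy=4,interpolation=cv2.INTER_CUBIC))
for n,P in [('c1',(.496,.444,.008)),('c2',(.443,.141,.008)),('post',(.5308,.2904,.041)),('stop',(.5985,.331,.055))]: print(n,proj(m,P))
E
```

```text
c1 (np.float64(155.89993709283652), np.float64(82.6207923605157))
c2 (np.float64(338.29669516622954), np.float64(233.32933515895502))
post (np.float64(280.75648990670066), np.float64(124.61155855525328))
stop (np.float64(282.158711578195), np.float64(48.92956791818588))
```

View pics/w2b.png

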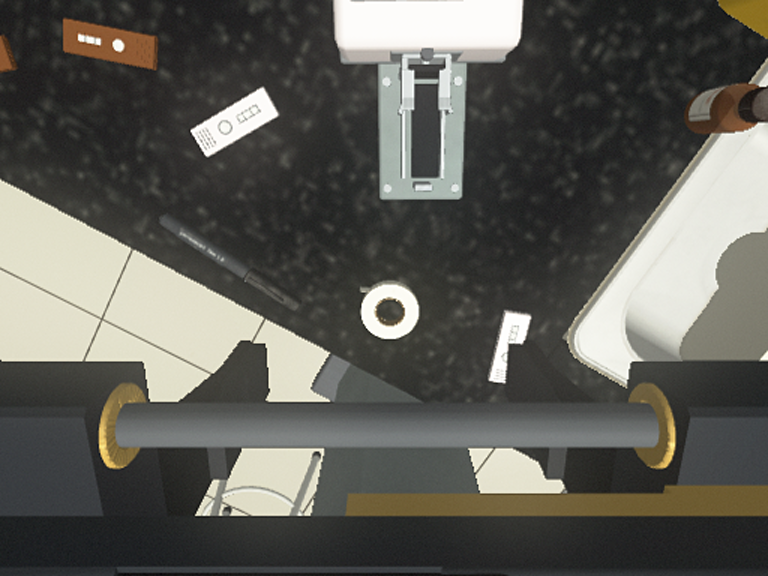

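View pics/w2c.png

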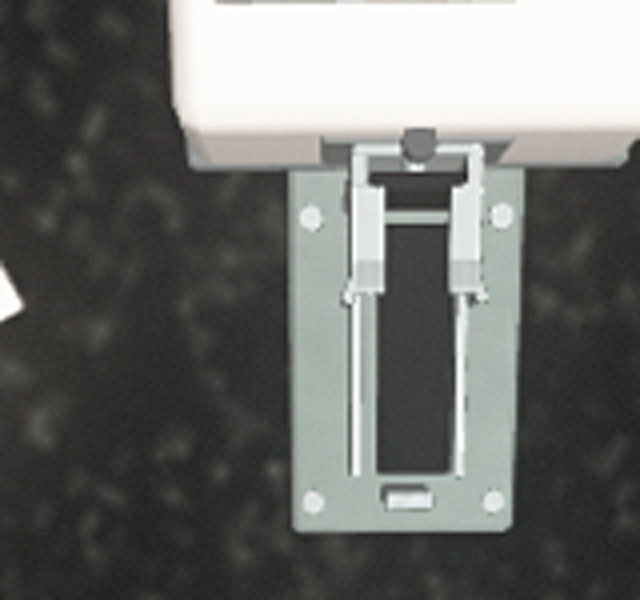

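The left cassette at about (234,122) in the ×1.5 picture has its ribs at lower left, so its nose points right/up. The magazine is clear in the crop: post at (408,500), lip fronts at (384,290) and (450,290). Measuring these now.

```bash
python3 - <<'E'
from h import *
import pickle
m=pickle.load(open('w2.pkl','rb'))
f=lambda a,b:(180+(a+.5)/4-.5,(b+.5)/4-.5)
P=lambda a,b,z:onplane(m,*f(a,b),z)
post=P(408,498,.041); lf=(P(384,292,.056)+P(450,292,.056))/2; lr=(P(384,188,.0525)+P(450,188,.0525))/2
print('post',post,'lipf',lf,'liprear',lr)
for a,b in [(post,lf),(post,lr)]:
    d=b-a; print(np.linalg.norm(d[:2]),np.degrees(np.arctan2(d[1],d[0])))
L=P(293,520,.003)-P(289,175,.003);Rr=P(515,520,.003)-P(524,175,.003)
for d in (L,Rr): print('plate yaw',np.degrees(np.arctan2(-d[1],-d[0])))
cl=(P(293,520,.003)+P(515,520,.003))/2; ch=(P(289,175,.003)+P(524,175,.003))/2; print('plate mid',cl,ch)
d=P(192,168,.0)-P(625,168,0); print('reader bottom edge dir',np.degrees(np.arctan2(d[1],d[0]))-90)
def cass(pic,pk,box):
    m=pickle.load(open(pk,'rb')); im=cv2.imread(pic); x0,y0,x1,y1=box
    g=cv2.cvtColor(im,cv2.COLOR_BGR2HSV); mask=((g[...,2]>150)&(g[...,1]<50)).astype(np.uint8)
    mm=np.zeros_like(mask); mm[y0:y1,x0:x1]=mask[y0:y1,x0:x1]
    c=max(cv2.findContours(mm,0,2)[0],key=cv2.contourArea)
    q=np.array([onplane(m,u,v,.008)[:2]*1000 for u,v in c[:,0]],np.float32)
    r=cv2.minAreaRect(q); print(pic,r, 'dist0')
cass('pics/w1.png','w1.pkl',(305,95,345,165)); cass('pics/w2.png','w2.pkl',(115,50,195,112))
E
```

```text
post [0.53177675 0.28982027 0.041     ] lipf [0.5794641  0.31731284 0.056     ] liprear [0.60165917 0.33061872 0.0525    ]
0.05504475407504253 29.96417999108557
0.08092012148381125 30.277051834135303
plate yaw 30.612091169144332
plate yaw 31.246972524857856
plate mid [0.52374146 0.28342792 0.003     ] [0.61043298 0.33537229 0.003     ]
reader bottom edge dir 30.1520144722664
pics/w1.png ((445.2272644042969, 141.10906982421875), (69.66316986083984, 24.08365821838379), 21.007783889770508) dist0
pics/w2.png ((497.22503662109375, 444.59381103515625), (24.344167709350586, 70.09351348876953), 58.29251480102539) dist0
```

>>> arm_command(travel=[[-0.01,-0.035,-0.03],[-0.02,-0.07,-0.06],[-0.03,-0.1,-0.09],[-0.038,-0.128,-0.12],[-0.0448,-0.1528,-0.15],[-0.0448,-0.1528,-0.19],[-0.0448,-0.1528,-0.215],[-0.0448,-0.1528,-0.23],[-0.0448,-0.1528,-0.235],[-0.0448,-0.1528,-0.235]], turn=[[0,0,-0.04],[0,0,-0.08],[0,0,-0.12],[0,0,-0.159],[0,0,-0.159],[0,0,-0.159],[0,0,-0.159],[0,0,-0.159],[0,0,-0.159],[0,0,-0.159]], claw=0.05)

```text
t: 3.75
position: [0.4324, 0.1349, 0.0966]
tool_rot: [0.983, 0.182, -0.001, 0.001]
force: [-0.1, -0.6, 0.3]
finger_gap: 0.573
```

```bash
python3 - <<'E'
from h import *
from workcell import cams,bot
import pickle
s=bot.sense();print(s['position'],s['tool_rot'],s['force'],s['finger_gap'])
im=cams.camera('wrist')[:,:,::-1]
cv2.imwrite('pics/w3.png',im)
E
```

```text
[0.43239052 0.13490714 0.09661423] [ 9.83363246e-01  1.81648170e-01 -5.58804182e-04  5.97210629e-04] [-0.06017495 -0.63029296  0.26265454] 0.5733696756917687
```

View pics/w3.png

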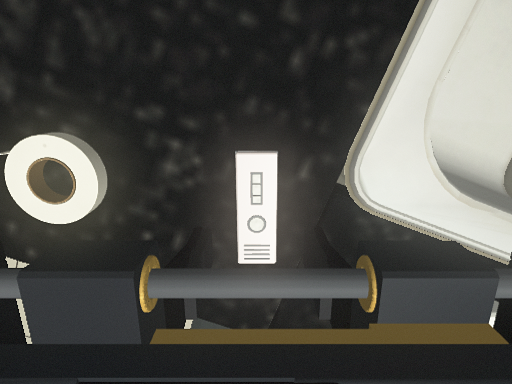

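The wrist picture shows the cassette centred between the jaws at column 256, window end up. I'll descend and grip.

>>> arm_command(travel=[[0.0005,0.001,-0.012],[0.0005,0.0012,-0.022],[0.0005,0.0014,-0.0245],[0.0005,0.0014,-0.0245],[0.0005,0.0014,-0.0245]], turn=[[0,0,0],[0,0,0],[0,0,0],[0,0,0],[0,0,0]])

```text
t: 4.3
position: [0.4333, 0.1369, 0.0726]
tool_rot: [0.983, 0.182, -0.0, 0.0]
force: [0.6, -0.2, 1.1]
finger_gap: 0.577
```

>>> arm_command(travel=[[0,0,0],[0,0,0],[0,0,0],[0,0,0],[0,0,0],[0,0,0]], turn=[[0,0,0],[0,0,0],[0,0,0],[0,0,0],[0,0,0],[0,0,0]], claw=0.015, newtons=30)

```text
t: 4.9
position: [0.4334, 0.1369, 0.0727]
tool_rot: [0.983, 0.182, -0.0, 0.0]
force: [0.4, -0.3, 0.2]
finger_gap: 0.268
```

>>> arm_command(travel=[[0,0,0.03],[0,0,0.07],[0.01,0.015,0.1],[0.035,0.05,0.1],[0.06,0.09,0.1],[0.085,0.13,0.1],[0.1005,0.1543,0.1],[0.1005,0.1543,0.09],[0.1005,0.1543,0.09],[0.1005,0.1543,0.09],[0.1005,0.1543,0.09]], turn=[[0,0,0],[0,0,0],[0,0,0.03],[0,0,0.07],[0,0,0.1],[0,0,0.14],[0,0,0.1644],[0,0,0.1644],[0,0,0.1644],[0,0,0.1644],[0,0,0.1644]])

```text
t: 6.0
position: [0.5339, 0.29, 0.163]
tool_rot: [0.965, 0.261, -0.0, 0.001]
force: [0.9, 0.2, -0.2]
finger_gap: 0.27
```

```bash
cat > look.py <<'E'
import sys,pickle
from h import *
from workcell import cams,bot
n=sys.argv[1]
s=bot.sense();print(s['t'],s['position'].round(4),s['tool_rot'].round(4),s['force'].round(2),s['wrist_torque'].round(3),round(s['finger_gap'],3))
m=cams.camera_model('wrist'); pickle.dump(m,open(n+'.pkl','wb'))
im=cams.camera('wrist')[:,:,::-1]; cv2.imwrite(f'pics/{n}.png',cv2.resize(im,None,fx=1.5,fy=1.5,interpolation=cv2.INTER_CUBIC))
print(bot.sense()['force'].round(2))
if len(sys.argv)>2:
    im=cams.camera('scene')[:,:,::-1]; cv2.imwrite(f'pics/{n}s.png',cv2.resize(im[135:205,200:300],None,fx=7,fy=7,interpolation=cv2.INTER_CUBIC))
E
python3 look.py w4 s
```

```text
6.0 [0.5339 0.29   0.163 ] [ 9.652e-01  2.614e-01 -0.000e+00  8.000e-04] [ 0.86  0.16 -0.22] [-0.008 -0.016  0.023] 0.27
[-0.62 -0.47 -0.47]
```

View pics/w4.png

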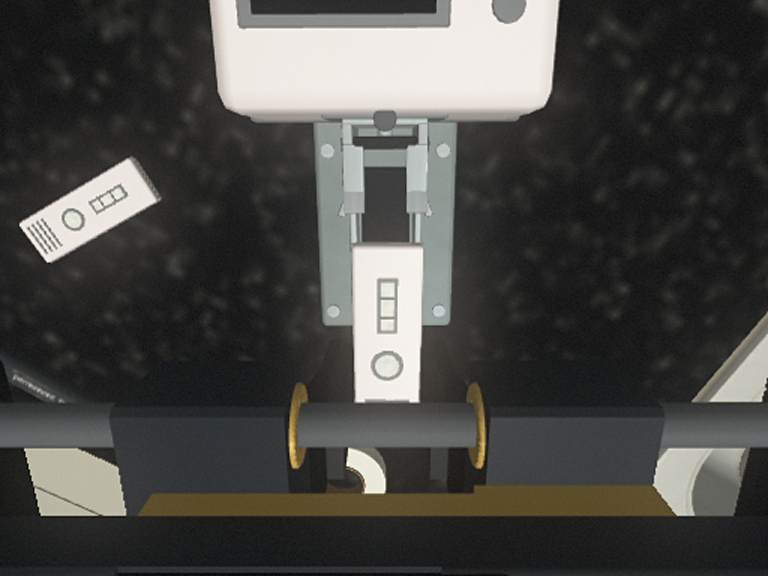

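View pics/w4s.png

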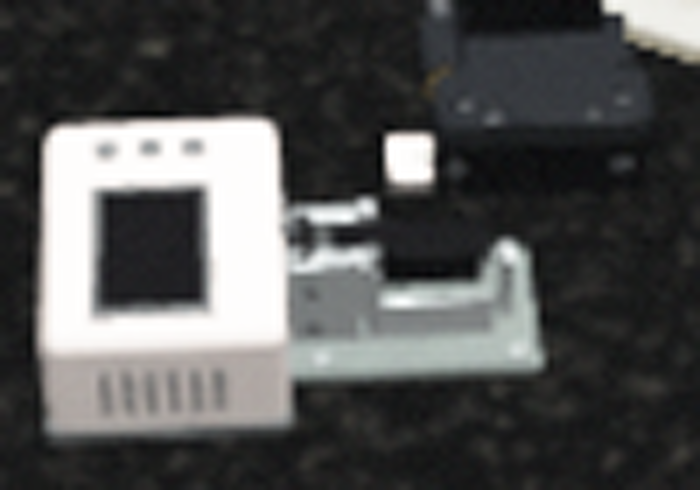

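The wrist picture shows the held cassette with its nose at about (388,243), in line with the magazine; the lips are at (354,190) and (417,190). I'll check the relative alignment from this single view.

```bash
python3 - <<'E'
import cv2
im=cv2.imread('pics/w4.png')
cv2.imwrite('pics/w4c.png',cv2.resize(im[80:280,290:490],None,fx=3,fy=3,interpolation=cv2.INTER_CUBIC))
E
```

```text
(no output)
```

View pics/w4c.png

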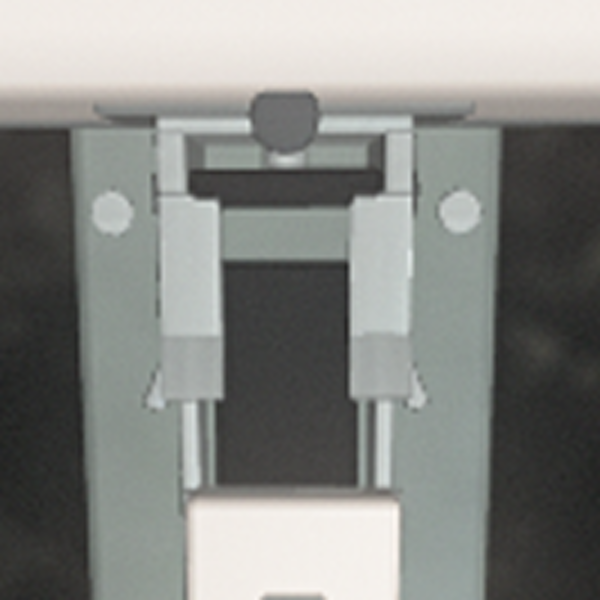

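```bash
python3 - <<'E'
from h import *
import pickle
m=pickle.load(open('w4.pkl','rb'))
O=np.array([.5714,.3132]);ps=np.radians(30.4);D=np.array([np.cos(ps),np.sin(ps)]);N=np.array([-D[1],D[0]])
def mag(a,b,z):
    u,v=290+(a+.5)/3-.5,80+(b+.5)/3-.5
    u,v=(u+.5)/1.5-.5,(v+.5)/1.5-.5
    q=onplane(m,u,v,z)[:2]-O; return np.array([q@D,q@N])*1000
for n,L in dict(lipfrontin=[(222,398,.0565),(349,398,.0565)],lipbendout=[(162,336,.0525),(410,336,.0525)],lipbendin=[(221,336,.0525),(350,336,.0525)],liprearout=[(161,197,.0525),(412,197,.0525)],stopback=[(190,172,.055),(385,172,.055)],stopfront=[(220,206,.055),(350,206,.055)],nose=[(188,494,.0983),(399,494,.0983)],nosefar=[(192,490,.0903),(399,490,.0903)]).items():
    p=[mag(*x) for x in L]; print(n,p[0].round(1),p[1].round(1),'mid',((p[0]+p[1])/2).round(2))
from workcell import bot
s=bot.sense(); q=s['position'][:2]-O; print('tcp',q@D*1000,q@N*1000)
E
```

```text
lipfrontin [8.6 8.4] [ 8.6 -8.9] mid [ 8.6  -0.23]
lipbendout [16.6 16.8] [ 16.6 -17.4] mid [16.57 -0.31]
lipbendin [16.6  8.6] [16.6 -9.1] mid [16.57 -0.24]
liprearout [34.9 16.4] [ 34.9 -17.2] mid [34.93 -0.41]
stopback [38.1 12.3] [ 38.1 -13.4] mid [38.1  -0.55]
stopfront [33.8  8.4] [33.8 -8.8] mid [33.79 -0.21]
nose [ 3.7 10.4] [  3.7 -12.8] mid [ 3.67 -1.2 ]
nosefar [ 2.6 10.5] [  2.5 -13.4] mid [ 2.54 -1.45]
tcp -43.77720098674446 -0.848052484546381
```

Alignment is good: nose at lateral −1.2 mm against lips mid at −0.3 mm, so I'll correct by +0.9 mm. The stop face looks to be near x≈34. I'll descend onto the follower with a firmer grip.

>>> arm_command(travel=[[-0.0003,0.0005,-0.012],[-0.0005,0.0008,-0.025],[-0.0005,0.0008,-0.034],[-0.0005,0.0008,-0.039],[-0.0005,0.0008,-0.042],[-0.0005,0.0008,-0.042],[-0.0005,0.0008,-0.042]], turn=[[0,0,0],[0,0,0],[0,0,0],[0,0,0],[0,0,0],[0,0,0],[0,0,0]], newtons=45)

```text
t: 6.8
position: [0.5336, 0.2913, 0.1215]
tool_rot: [0.965, 0.262, 0.0, 0.001]
force: [-2.2, -1.2, 2.9]
finger_gap: 0.265
```

```bash
python3 look.py w5 s
```

```text
6.8 [0.5336 0.2913 0.1215] [9.652e-01 2.616e-01 3.000e-04 6.000e-04] [-2.21 -1.22  2.88] [-0.321  0.376 -0.011] 0.265
[-2.34 -1.17  3.62]
```

View pics/w5s.png

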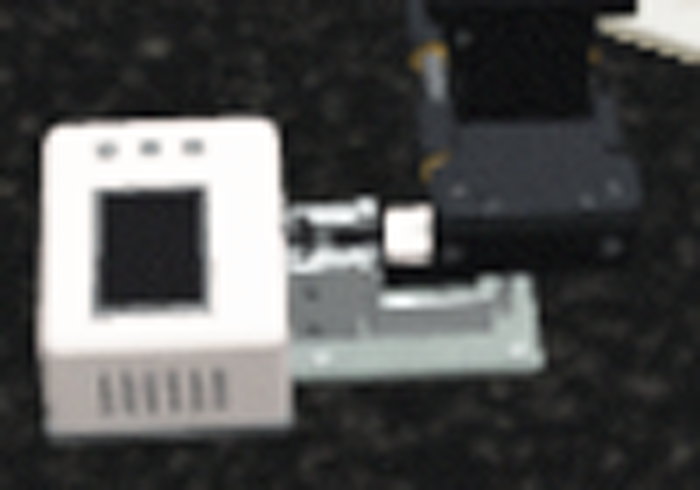

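View pics/w5.png

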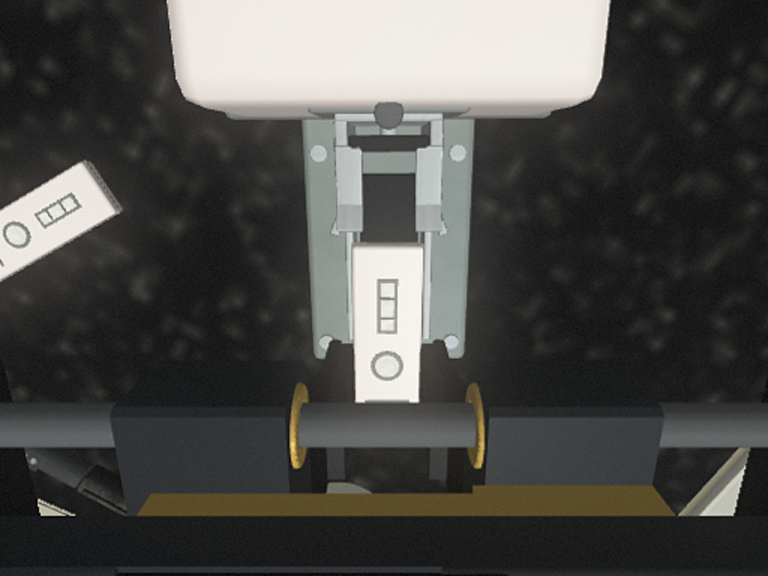

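The cassette now rests on the follower, nose just in front of the lips, at about 3 N. Pressing down further.

>>> arm_command(travel=[[0,0,-0.003],[0,0,-0.006],[0,0,-0.0065],[0,0,-0.0065]], turn=[[0,0,0],[0,0,0],[0,0,0],[0,0,0]])

```text
t: 7.3
position: [0.5339, 0.2915, 0.1153]
tool_rot: [0.965, 0.261, 0.001, 0.0]
force: [0.1, -0.0, 3.9]
finger_gap: 0.268
```

```bash
python3 look.py w6
```

```text
7.3 [0.5339 0.2915 0.1153] [9.652e-01 2.615e-01 8.000e-04 4.000e-04] [ 0.07 -0.04  3.86] [-0.001  0.006  0.065] 0.268
[0.44 1.22 2.88]
```

View pics/w6.png

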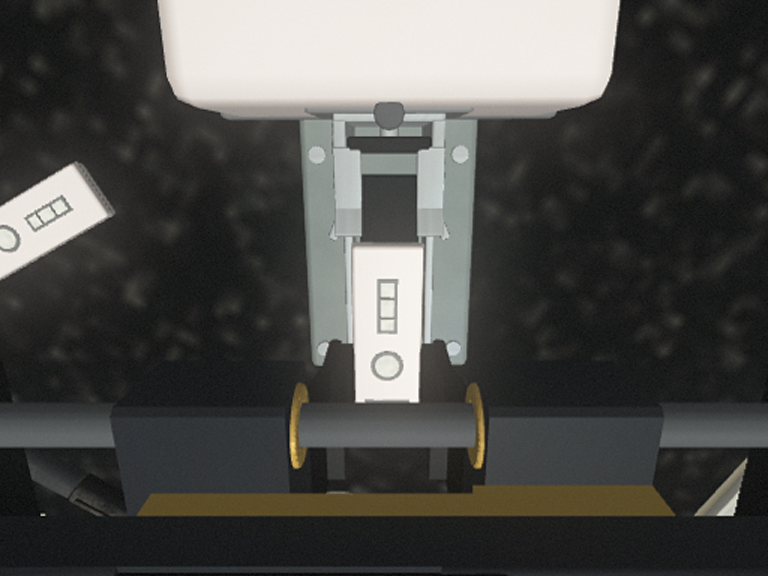

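It's flat and centred at 42.6 mm, with only spring force showing. Sliding in.

>>> arm_command(travel=[[0.0022,0.0013,0],[0.0043,0.0025,0],[0.0065,0.0038,0],[0.0086,0.0051,0],[0.0108,0.0063,0],[0.0108,0.0063,0]], turn=[[0,0,0],[0,0,0],[0,0,0],[0,0,0],[0,0,0],[0,0,0]])

```text
t: 7.95
position: [0.545, 0.2981, 0.1153]
tool_rot: [0.965, 0.262, 0.001, 0.0]
force: [-1.4, -0.2, 2.8]
finger_gap: 0.263
```

```bash
python3 look.py w7
```

```text
7.95 [0.545  0.2981 0.1153] [9.652e-01 2.615e-01 1.000e-03 3.000e-04] [-1.39 -0.23  2.84] [-0.181  0.143  0.067] 0.263
[ 0.06 -1.75  3.  ]
```

View pics/w7.png

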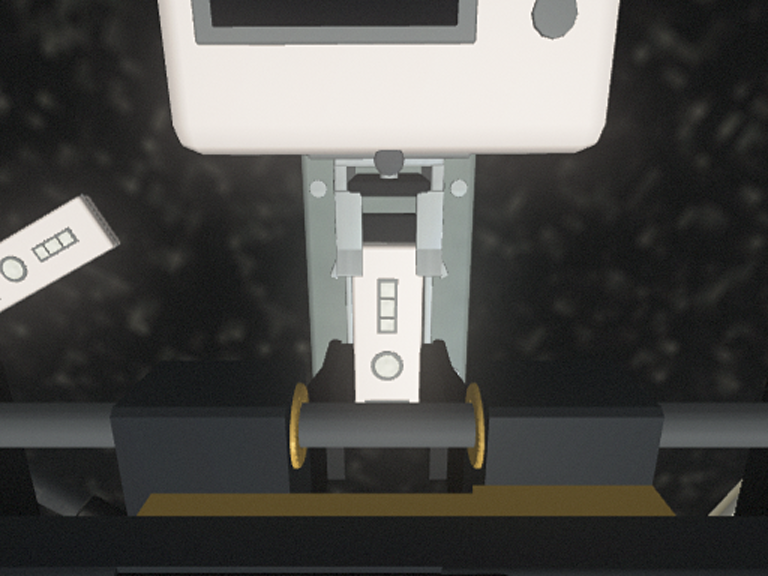

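The nose is under both lips and still centred. Next to just short of the earliest possible stop position.

>>> arm_command(travel=[[0.0026,0.0015,0],[0.0052,0.003,0],[0.0073,0.0043,0],[0.0073,0.0043,0],[0.0073,0.0043,0]], turn=[[0,0,0],[0,0,0],[0,0,0],[0,0,0],[0,0,0]])

```text
t: 8.5
position: [0.5527, 0.3025, 0.1155]
tool_rot: [0.965, 0.261, 0.002, 0.0]
force: [0.1, -0.2, 3.1]
finger_gap: 0.263
```

```bash
cat > fs.py <<'E'
from h import *
import sys
from workcell import bot,cams
O=np.array([.5714,.3132]);ps=np.radians(30.4);D=np.array([np.cos(ps),np.sin(ps)]);N=np.array([-D[1],D[0]])
F=[bot.sense()['force']]
for i in range(int(sys.argv[1]) if len(sys.argv)>1 else 2):
    cams.camera('wrist'); F.append(bot.sense()['force'])
F=np.array(F); s=bot.sense(); q=s['position'][:2]-O
print('t',s['t'],'tcp mag',(q@D*1e3).round(2),(q@N*1e3).round(2),s['position'][2].round(4))
print('push',(F[:,:2]@D).round(2),'lat',(F[:,:2]@N).round(2),'z',F[:,2].round(2),'mean push',(F[:,:2]@D).mean().round(2))
E
python3 fs.py 3
```

```text
t 8.65 tcp mag -21.59 0.27 0.1157
push [-0.04  0.4   0.52  1.68] lat [-0.19 -0.63 -0.32  0.21] z [3.07 3.35 3.13 2.64] mean push 0.64
```

>>> arm_command(travel=[[0.0009,0.0005,-0.0004],[0.0017,0.001,-0.0004],[0.0026,0.0015,-0.0004],[0.0035,0.002,-0.0004],[0.0035,0.002,-0.0004]], turn=[[0,0,0],[0,0,0],[0,0,0],[0,0,0],[0,0,0]])

```text
t: 9.15
position: [0.5562, 0.3046, 0.1152]
tool_rot: [0.965, 0.261, 0.002, 0.0]
force: [-2.5, -2.1, 3.5]
finger_gap: 0.265
```

```bash
python3 fs.py 3
```

```text
t 9.3 tcp mag -17.5 0.28 0.1153
push [-3.21 -1.43 -0.7  -0.3 ] lat [-0.5  -0.21  0.54  0.46] z [3.46 3.58 3.22 4.04] mean push -1.41
```

>>> arm_command(travel=[[0.0009,0.0005,0],[0.0013,0.0008,0],[0.0013,0.0008,0]], turn=[[0,0,0],[0,0,0],[0,0,0]])

```text
t: 9.6
position: [0.5575, 0.3054, 0.1153]
tool_rot: [0.965, 0.261, 0.002, 0.0]
force: [-2.4, -1.4, 3.4]
finger_gap: 0.265
```

>>> arm_command(travel=[[0.0009,0.0005,0],[0.0009,0.0005,0]], turn=[[0,0,0],[0,0,0]])

```text
t: 9.8
position: [0.5585, 0.306, 0.1153]
tool_rot: [0.965, 0.261, 0.002, 0.0]
force: [-1.7, -0.3, 2.7]
finger_gap: 0.264
```

```bash
python3 fs.py 2
```

```text
t 9.9 tcp mag -14.78 0.24 0.1153
push [-1.63 -2.22 -1.48] lat [ 0.58 -0.17 -0.81] z [2.72 3.02 3.91] mean push -1.78
```

Nose is at about 32.5, with only drag so far. Moving in 0.7 mm steps.

>>> arm_command(travel=[[0.0006,0.0004,0],[0.0006,0.0004,0]], turn=[[0,0,0],[0,0,0]])

```text
t: 10.1
position: [0.5591, 0.3063, 0.1153]
tool_rot: [0.965, 0.261, 0.002, 0.0]
force: [-2.9, -2.0, 2.5]
finger_gap: 0.263
```

```bash
python3 fs.py 2
```

```text
t 10.2 tcp mag -14.15 0.27 0.1153
push [-3.54 -2.85 -3.72] lat [-0.24  0.11 -0.4 ] z [2.53 3.76 3.47] mean push -3.37
```

>>> arm_command(travel=[[0.0004,0.0003,0],[0.0004,0.0003,0]], turn=[[0,0,0],[0,0,0]])

```text
t: 10.4
position: [0.5592, 0.3063, 0.1152]
tool_rot: [0.965, 0.261, 0.001, 0.0]
force: [-3.8, -2.5, 4.7]
finger_gap: 0.268
```

```bash
python3 fs.py 2
```

```text
t 10.5 tcp mag -14.03 0.25 0.1152
push [-4.58 -4.46 -5.16] lat [-0.2  -0.16 -0.94] z [4.72 5.74 4.55] mean push -4.73
```

Contact: position stalled at nose ≈33.2 while force rises. Pressing further in steps toward a hand force of about 9–10 N (drag of about 2 N included).

>>> arm_command(travel=[[0.0007,0.0004,0],[0.0007,0.0004,0]], turn=[[0,0,0],[0,0,0]])

```text
t: 10.7
position: [0.5593, 0.3064, 0.115]
tool_rot: [0.965, 0.262, 0.0, 0.001]
force: [-6.0, -4.8, 6.1]
finger_gap: 0.263
```

```bash
python3 fs.py 2
```

```text
t 10.8 tcp mag -13.85 0.24 0.115
push [-7.57 -6.7  -6.41] lat [-1.13 -1.2  -0.67] z [6.08 6.32 5.  ] mean push -6.89
```

>>> arm_command(travel=[[0.001,0.0006,0],[0.001,0.0006,0]], turn=[[0,0,0],[0,0,0]])

```text
t: 11.0
position: [0.5595, 0.3065, 0.1148]
tool_rot: [0.965, 0.262, -0.001, 0.001]
force: [-8.2, -5.3, 7.8]
finger_gap: 0.264
```

```bash
python3 fs.py 3; python3 look.py w8 s
```

```text
t 11.15 tcp mag -13.61 0.3 0.1149
push [-9.78 -8.83 -7.83 -8.36] lat [-0.42 -0.09 -0.73  0.7 ] z [7.83 6.51 6.93 7.24] mean push -8.7
11.15 [0.5595 0.3066 0.1149] [ 9.652e-01  2.616e-01 -6.000e-04  1.300e-03] [-7.56 -3.63  7.24] [-1.116  1.603  0.034] 0.264
[-7.46 -4.49  7.18]
```

View pics/w8.png

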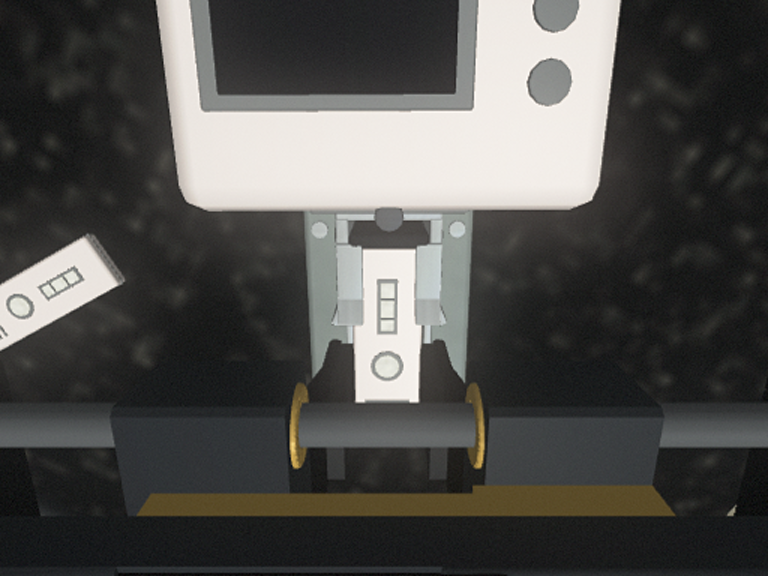

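View pics/w8s.png

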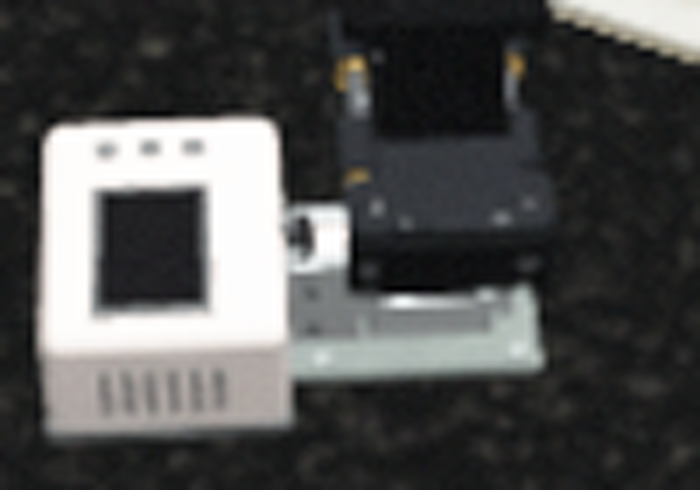

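The cassette is at the stop with a hand force of about 8.7 N (stop roughly 6.5 N after drag). Releasing.

>>> arm_command(travel=[[0,0,0],[0,0,0],[0,0,0],[0,0,0]], turn=[[0,0,0],[0,0,0],[0,0,0],[0,0,0]], claw=0.05)

```text
t: 11.65
position: [0.5597, 0.3066, 0.1148]
tool_rot: [0.965, 0.262, -0.0, 0.001]
force: [0.1, -0.6, -0.2]
finger_gap: 0.528
```

>>> arm_command(travel=[[0,0,0.02],[0,0,0.05],[-0.02,-0.01,0.08],[-0.05,-0.01,0.12],[-0.08,-0.01,0.15],[-0.08,-0.01,0.15],[-0.08,-0.01,0.15]], turn=[[0,0,0],[0,0,0],[0,0,0],[0,0,0.1],[0,0,0.2],[0,0,0.2],[0,0,0.2]])

```text
t: 12.35
position: [0.4799, 0.2966, 0.2654]
tool_rot: [0.934, 0.356, 0.001, 0.002]
force: [1.4, 0.0, -0.7]
finger_gap: 0.572
```

```bash
python3 look.py w9 s
```

```text
12.35 [0.4799 0.2966 0.2654] [9.344e-01 3.563e-01 6.000e-04 1.700e-03] [ 1.41  0.04 -0.75] [ 0.001 -0.069 -0.013] 0.572
[ 0.67 -0.41  0.33]
```

View pics/w9.png

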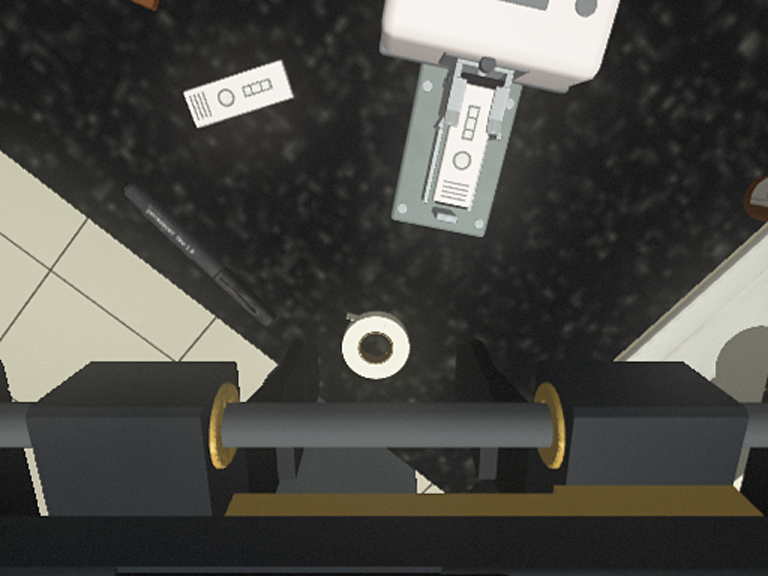

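View pics/w9s.png

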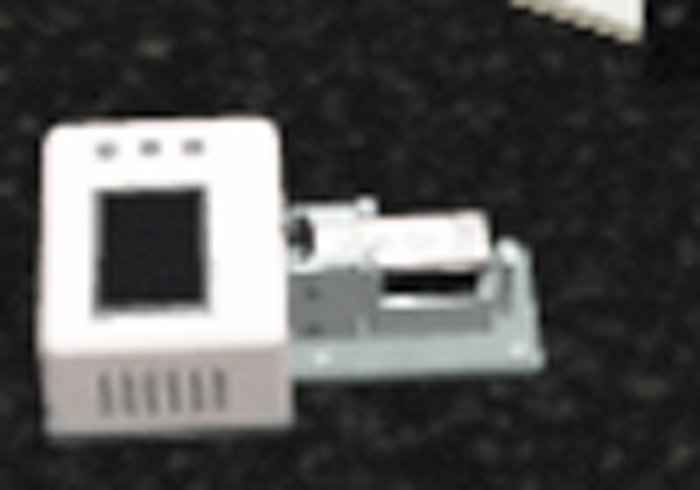

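The first cassette sits level under the lips, between post and stop, and the scene around it is undisturbed. Re-measuring the second cassette, and the first one's nose against the stop.

```bash
python3 - <<'E'
from h import *
import pickle
m=pickle.load(open('w9.pkl','rb')); im=cv2.imread('pics/w9.png')
def cass(box,z):
    x0,y0,x1,y1=box
    g=cv2.cvtColor(im,cv2.COLOR_BGR2HSV); mask=((g[...,2]>150)&(g[...,1]<50)).astype(np.uint8)
    mm=np.zeros_like(mask); mm[y0:y1,x0:x1]=mask[y0:y1,x0:x1]
    c=max(cv2.findContours(mm,0,2)[0],key=cv2.contourArea)
    q=np.array([onplane(m,(u+.5)/1.5-.5,(v+.5)/1.5-.5,z)[:2]*1000 for u,v in c[:,0]],np.float32)
    print(cv2.minAreaRect(q))
cass((165,40,310,140),.008)
cv2.imwrite('pics/w9c.png',cv2.resize(im[30:250,380:540],None,fx=3.5,fy=3.5-.8,interpolation=cv2.INTER_CUBIC))
E
```

```text
((497.1917724609375, 444.78009033203125), (24.311738967895508, 70.08673095703125), 58.196163177490234)
```

View pics/w9c.png

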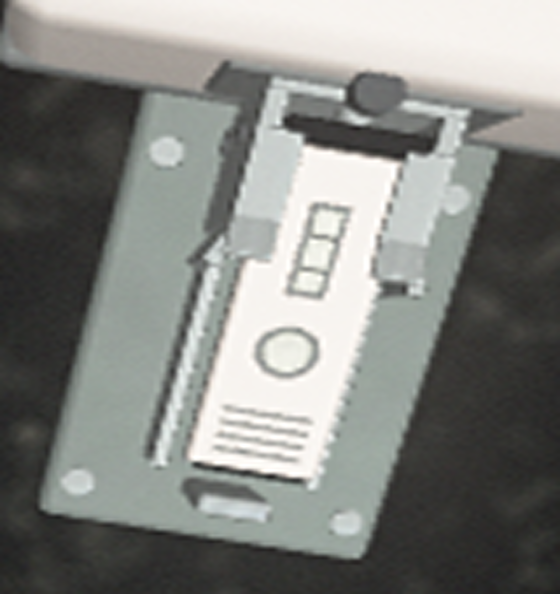

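The first cassette's nose meets the black stop plate. Going for the second cassette with the tool turned +106.5°.

>>> arm_command(travel=[[0,0.01,0],[0,0.02,0],[0,0.03,0],[0.001,0.045,0],[0.002,0.06,0],[0.003,0.075,-0.01],[0.004,0.09,-0.02],[0.005,0.105,-0.04],[0.006,0.12,-0.06],[0.0065,0.135,-0.08],[0.0068,0.145,-0.1],[0.0068,0.1545,-0.12],[0.0068,0.1545,-0.14],[0.0068,0.1545,-0.155],[0.0068,0.1545,-0.165],[0.0068,0.1545,-0.168],[0.0068,0.1545,-0.168],[0.0068,0.1545,-0.168]], turn=[[0,0,0.13],[0,0,0.26],[0,0,0.39],[0,0,0.52],[0,0,0.65],[0,0,0.78],[0,0,0.91],[0,0,1.04],[0,0,1.17],[0,0,1.3],[0,0,1.43],[0,0,1.56],[0,0,1.69],[0,0,1.8],[0,0,1.858],[0,0,1.858],[0,0,1.858],[0,0,1.858]], claw=0.05)

```text
t: 14.25
position: [0.4873, 0.4504, 0.0958]
tool_rot: [0.276, 0.961, 0.001, 0.001]
force: [-0.6, 0.3, -0.5]
finger_gap: 0.573
```

```bash
python3 look.py w10; python3 -c "
from workcell import bot;from scipy.spatial.transform import Rotation as R
s=bot.sense();print(R.from_quat(s['tool_rot']).as_matrix().round(4));print(s['joint_positions'].round(2))"
```

```text
14.25 [0.4873 0.4504 0.0958] [2.755e-01 9.613e-01 6.000e-04 1.400e-03] [-0.58  0.27 -0.51] [ 0.061 -0.172 -0.003] 0.573
[-0.33 -0.02  0.2 ]
[[-8.483e-01  5.294e-01  3.500e-03]
 [ 5.294e-01  8.483e-01  7.000e-04]
 [-2.600e-03  2.500e-03 -1.000e+00]]
[-0.07  0.92 -1.15  1.5   0.86  1.29 -0.31]
```

View pics/w10.png

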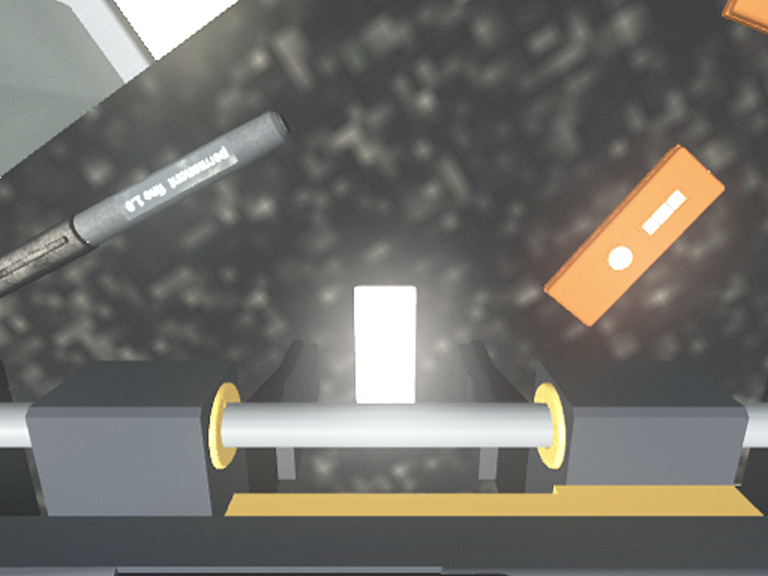

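The cassette is centred between the jaws at column 385, with pen and brown look-alike clear. Descending and gripping.

>>> arm_command(travel=[[-0.0004,0.0006,-0.012],[-0.0006,0.0008,-0.021],[-0.0006,0.0008,-0.0233],[-0.0006,0.0008,-0.0233],[-0.0006,0.0008,-0.0233]], turn=[[0,0,0.003],[0,0,0.003],[0,0,0.003],[0,0,0.003],[0,0,0.003]])

```text
t: 14.8
position: [0.4867, 0.4514, 0.073]
tool_rot: [0.274, 0.962, 0.001, 0.002]
force: [0.5, 0.5, 0.3]
finger_gap: 0.574
```

>>> arm_command(travel=[[0,0,0],[0,0,0],[0,0,0],[0,0,0],[0,0,0],[0,0,0]], turn=[[0,0,0],[0,0,0],[0,0,0],[0,0,0],[0,0,0],[0,0,0]], claw=0.015, newtons=45)

```text
t: 15.4
position: [0.4868, 0.4514, 0.0731]
tool_rot: [0.274, 0.962, 0.001, 0.002]
force: [0.2, -0.5, 0.8]
finger_gap: 0.266
```

```bash
python3 -c "
from workcell import bot;from scipy.spatial.transform import Rotation as R
s=bot.sense();print(s['position'],R.from_quat(s['tool_rot']).as_matrix().round(4));print(s['joint_positions'].round(2))"
```

```text
[0.4867702  0.45143719 0.07310457] [[-0.8499  0.5269  0.0036]
 [ 0.5269  0.8499  0.001 ]
 [-0.0025  0.0027 -1.    ]]
[-0.08  0.94 -1.14  1.51  0.88  1.26 -0.32]
```

>>> arm_command(travel=[[0,0,0.03],[0,0,0.06],[0,-0.02,0.1],[0.01,-0.045,0.11],[0.018,-0.07,0.11],[0.025,-0.095,0.11],[0.035,-0.12,0.11],[0.042,-0.145,0.11],[0.047,-0.16,0.105],[0.0471,-0.1602,0.1],[0.0471,-0.1602,0.09],[0.0471,-0.1602,0.09],[0.0471,-0.1602,0.09]], turn=[[0,0,0],[0,0,0.1],[0,0,0.22],[0,0,0.35],[0,0,0.48],[0,0,0.6],[0,0,0.73],[0,0,0.86],[0,0,0.98],[0,0,1.084],[0,0,1.084],[0,0,1.084],[0,0,1.084]])

```text
t: 16.7
position: [0.5335, 0.2917, 0.1629]
tool_rot: [-0.261, 0.965, 0.002, 0.001]
force: [0.3, 1.3, -0.5]
finger_gap: 0.262
```

```bash
python3 look.py w11 s; python3 -c "
from workcell import bot;from scipy.spatial.transform import Rotation as R
s=bot.sense();print(R.from_quat(s['tool_rot']).as_matrix().round(4));print(s['joint_positions'].round(2))"; python3 fs.py 1
```

```text
16.7 [0.5335 0.2917 0.1629] [-2.608e-01  9.654e-01  1.700e-03  7.000e-04] [ 0.34  1.25 -0.5 ] [ 0.133 -0.082  0.047] 0.262
[-0.35  0.48  0.13]
[[-0.8636 -0.5042  0.0012]
 [-0.5042  0.8636  0.0038]
 [-0.0029  0.0027 -1.    ]]
[ 0.35  0.89 -1.4   1.61  0.89  1.41  0.95]
t 16.85 tcp mag -43.35 0.57 0.1635
push [-0.1   0.44] lat [-0.25  0.18] z [-1.41 -0.27] mean push 0.17
```

View pics/w11.png

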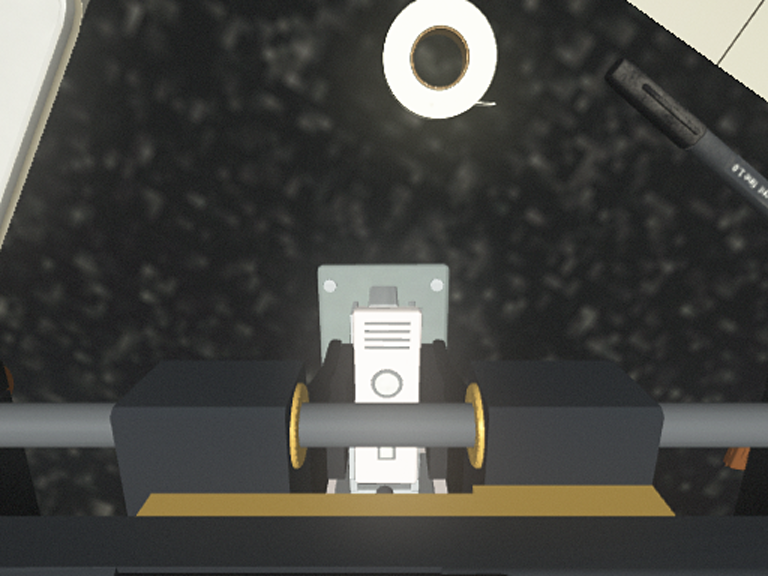

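View pics/w11s.png

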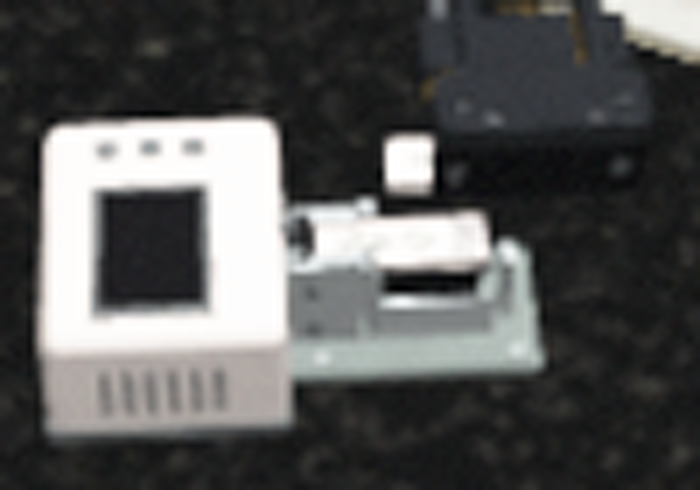

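The scene view shows cassette two hovering above the first, level; wrist view: tail at (388,310), post at (383,297), base-plate front at (318..449,266). Measuring lateral offset.

```bash
python3 - <<'E'
import cv2
im=cv2.imread('pics/w11.png')
cv2.imwrite('pics/w11c.png',cv2.resize(im[250:410,290:490],None,fx=4,fy=3.7,interpolation=cv2.INTER_CUBIC)[:592])
E
```

```text
(no output)
```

View pics/w11c.png

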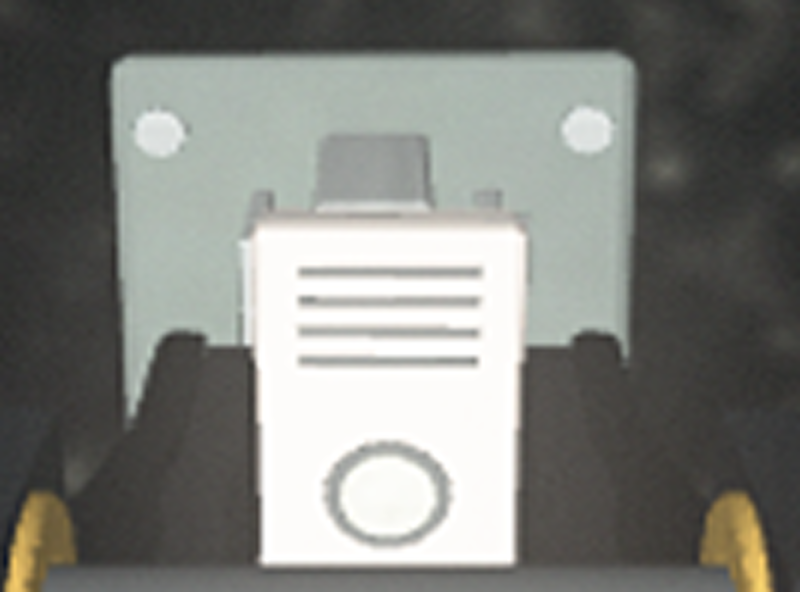

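```bash
python3 - <<'E'
from h import *
import pickle
m=pickle.load(open('w11.pkl','rb'))
O=np.array([.5714,.3132]);ps=np.radians(30.4);D=np.array([np.cos(ps),np.sin(ps)]);N=np.array([-D[1],D[0]])
def mag(a,b,z):
    u,v=290+(a+.5)/4-.5,250+(b+.5)/3.7-.5
    u,v=(u+.5)/1.5-.5,(v+.5)/1.5-.5
    q=onplane(m,u,v,z)[:2]-O; return np.array([q@D,q@N])*1000
for n,L in dict(platefront=[(114,62,.003),(634,62,.003)],bolts=[(159,132,.005),(586,130,.005)],post=[(317,205,.041),(431,205,.041)],tail=[(254,222,.0978),(525,222,.0978)],tail2=[(260,560,.0978),(516,560,.0978)]).items():
    p=[mag(*x) for x in L]; print(n,p[0].round(1),p[1].round(1),'mid',((p[0]+p[1])/2).round(2))
E
```

```text
platefront [-57.4 -35.2] [-57.2  34.4] mid [-57.3   -0.39]
bolts [-47.4 -29.3] [-47.5  28.1] mid [-47.47  -0.64]
post [-48.2  -6.9] [-48.2   6.4] mid [-48.22  -0.29]
tail [-65.7 -10.3] [-65.6  13. ] mid [-65.63   1.34]
tail2 [-30.4 -10.6] [-30.3  12.8] mid [-30.34   1.13]
```

Shifting 0.75 mm laterally and pressing down, with a check of joint 3, which is near its range.

>>> arm_command(travel=[[0.0004,-0.0006,-0.01],[0.0004,-0.0006,-0.022],[0.0004,-0.0006,-0.032],[0.0004,-0.0006,-0.038],[0.0004,-0.0006,-0.042],[0.0004,-0.0006,-0.042],[0.0004,-0.0006,-0.042]], turn=[[0,0,0],[0,0,0],[0,0,0],[0,0,0],[0,0,0],[0,0,0],[0,0,0]])

```text
t: 17.55
position: [0.5341, 0.2913, 0.1218]
tool_rot: [-0.261, 0.965, 0.002, 0.001]
force: [-1.4, -1.4, 3.9]
finger_gap: 0.266
```

```bash
python3 fs.py 1; python3 look.py w12 s; python3 -c "
from workcell import bot;from scipy.spatial.transform import Rotation as R
s=bot.sense();print(R.from_quat(s['tool_rot']).as_matrix().round(4));print(s['joint_positions'].round(2))"
```

```text
t 17.6 tcp mag -43.2 -0.03 0.122
push [-1.96 -2.52] lat [-0.5  -0.78] z [3.91 2.44] mean push -2.24
17.6 [0.5342 0.2913 0.122 ] [-0.2613  0.9653  0.0018  0.0013] [-1.78 -1.95  2.44] [-0.206  0.296 -0.036] 0.26
[-1.57 -1.51  2.62]
[[-0.8635 -0.5044  0.0017]
 [-0.5044  0.8635  0.0042]
 [-0.0036  0.0027 -1.    ]]
[ 0.34  0.93 -1.36  1.64  0.93  1.35  0.94]
```

View pics/w12s.png

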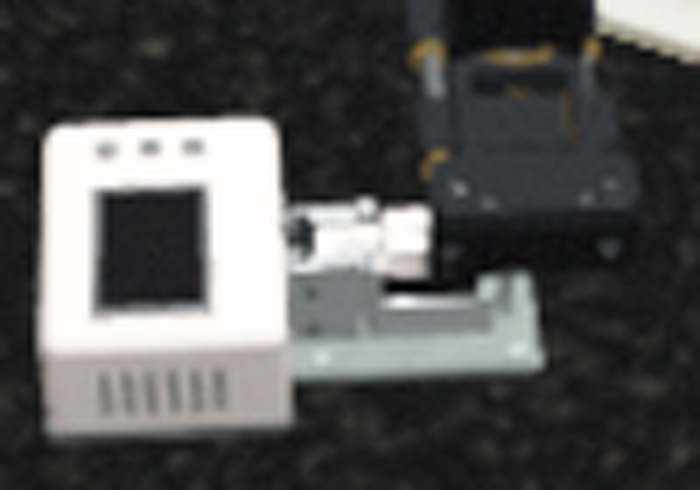

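>>> arm_command(travel=[[0,0,-0.003],[0,0,-0.006],[0,0,-0.0065],[0,0,-0.0065]], turn=[[0,0,0],[0,0,0],[0,0,0],[0,0,0]])

```text
t: 18.1
position: [0.5343, 0.2915, 0.1154]
tool_rot: [-0.261, 0.965, 0.002, 0.002]
force: [-0.5, -0.2, 4.3]
finger_gap: 0.266
```

```bash
python3 fs.py 1; python3 look.py w13 s; python3 -c "
from workcell import bot;from scipy.spatial.transform import Rotation as R
s=bot.sense();print(R.from_quat(s['tool_rot']).as_matrix().round(4));print(s['joint_positions'].round(2))"
```

```text
t 18.15 tcp mag -43.01 0.02 0.1155
push [-0.56 -0.69] lat [ 0.13 -0.69] z [4.29 4.1 ] mean push -0.62
18.15 [0.5343 0.2915 0.1155] [-0.2613  0.9653  0.0019  0.0015] [-0.24 -0.94  4.1 ] [ 0.044 -0.046 -0.011] 0.266
[-1.23 -0.25  2.94]
[[-0.8634 -0.5045  0.002 ]
 [-0.5045  0.8634  0.0045]
 [-0.004   0.0029 -1.    ]]
[ 0.34  0.94 -1.35  1.65  0.94  1.35  0.93]
```

View pics/w13s.png

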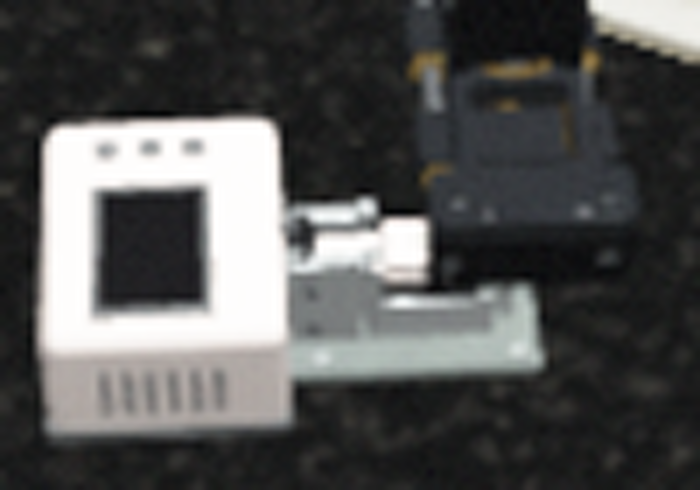

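View pics/w13.png

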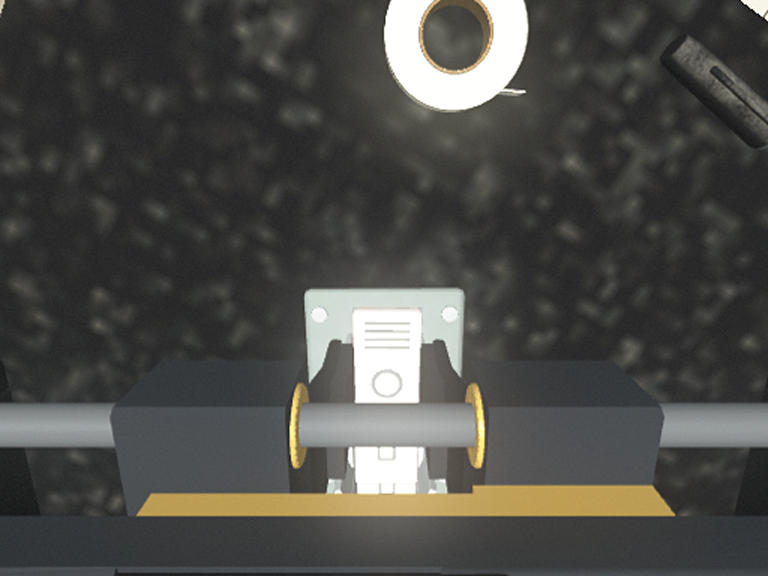

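It's level at 42.4 mm, with about 4 N of spring force. Sliding in.

>>> arm_command(travel=[[0.0022,0.0013,0],[0.0043,0.0025,0],[0.0065,0.0038,0],[0.0086,0.0051,0],[0.0108,0.0063,0],[0.0108,0.0063,0]], turn=[[0,0,0],[0,0,0],[0,0,0],[0,0,0],[0,0,0],[0,0,0]])

```text
t: 18.85
position: [0.5455, 0.298, 0.1156]
tool_rot: [-0.261, 0.965, 0.002, 0.002]
force: [-0.5, 0.1, 3.7]
finger_gap: 0.263
```

```bash
python3 fs.py 1; python3 look.py w14 s; python3 -c "
from workcell import bot;from scipy.spatial.transform import Rotation as R
s=bot.sense();print(R.from_quat(s['tool_rot']).as_matrix().round(4)[2]);print(s['joint_positions'].round(2))"
```

```text
t 18.9 tcp mag -30.1 0.03 0.1157
push [-0.37  0.64] lat [0.3  0.35] z [3.73 4.68] mean push 0.14
18.9 [0.5454 0.298  0.1157] [-0.2612  0.9653  0.0021  0.0019] [0.38 0.62 4.68] [ 0.108 -0.037 -0.003] 0.264
[ 0.11 -0.24  3.48]
[-0.005   0.0031 -1.    ]
[ 0.31  0.95 -1.34  1.61  0.95  1.35  0.94]
```

View pics/w14s.png

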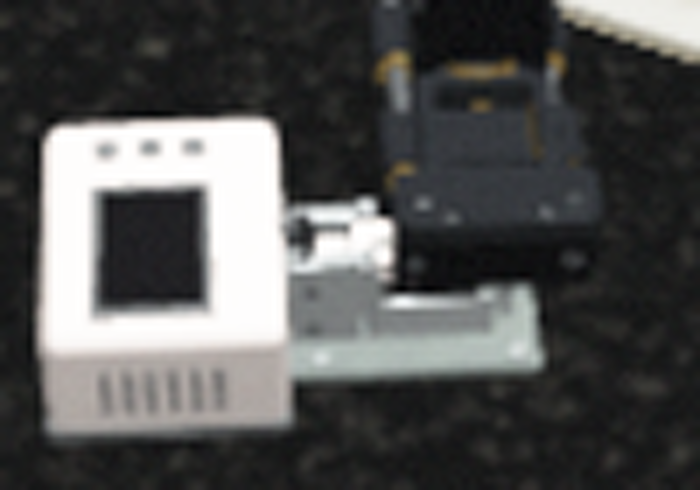

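The nose is entering under the lips with no load. Continuing to just before the stop.

>>> arm_command(travel=[[0.0022,0.0013,-0.0002],[0.0043,0.0025,-0.0003],[0.0065,0.0038,-0.0003],[0.0086,0.0051,-0.0003],[0.0099,0.0058,-0.0003],[0.0099,0.0058,-0.0003]], turn=[[-0.001,0.002,0],[-0.001,0.002,0],[-0.001,0.002,0],[-0.001,0.002,0],[-0.001,0.002,0],[-0.001,0.002,0]])

```text
t: 19.6
position: [0.5555, 0.304, 0.1155]
tool_rot: [-0.261, 0.965, 0.002, 0.001]
force: [-1.1, -0.8, 3.4]
finger_gap: 0.262
```

```bash
python3 fs.py 2; python3 -c "
from workcell import bot;from scipy.spatial.transform import Rotation as R
s=bot.sense();print(R.from_quat(s['tool_rot']).as_matrix().round(4)[2]);print(s['joint_positions'].round(2))"
```

```text
t 19.7 tcp mag -18.39 0.03 0.1156
push [-1.37 -1.15  0.  ] lat [-0.17 -0.12  1.08] z [3.38 3.18 4.18] mean push -0.84
[-0.0035  0.0034 -1.    ]
[ 0.29  0.96 -1.33  1.58  0.95  1.37  0.95]
```

Nose ≈29; stop expected at ≈33.3. 3.3 mm more, then small steps.

>>> arm_command(travel=[[0.0008,0.0005,0],[0.0016,0.0009,0],[0.0024,0.0014,0],[0.0027,0.0016,0],[0.0027,0.0016,0]], turn=[[0,0,0],[0,0,0],[0,0,0],[0,0,0],[0,0,0]])

```text
t: 20.2
position: [0.5583, 0.3055, 0.1156]
tool_rot: [-0.261, 0.965, 0.002, 0.001]
force: [-2.1, -1.3, 4.3]
finger_gap: 0.265
```

```bash
python3 fs.py 2
```

```text
t 20.3 tcp mag -15.23 0.02 0.1156
push [-2.49 -2.11 -2.05] lat [-0.06 -0.4  -0.6 ] z [4.31 4.02 2.7 ] mean push -2.22
```

>>> arm_command(travel=[[0.0006,0.0004,0],[0.0006,0.0004,0]], turn=[[0,0,0],[0,0,0]])

```text
t: 20.5
position: [0.5587, 0.3058, 0.1155]
tool_rot: [-0.261, 0.965, 0.002, 0.001]
force: [-2.8, -1.6, 3.8]
finger_gap: 0.264
```

```bash
python3 fs.py 1
```

```text
t 20.55 tcp mag -14.64 0.07 0.1155
push [-3.28 -3.65] lat [ 0.01 -0.71] z [3.81 3.82] mean push -3.46
```

>>> arm_command(travel=[[0.0005,0.0003,0],[0.0005,0.0003,0]], turn=[[0,0,0],[0,0,0]])

```text
t: 20.75
position: [0.5589, 0.3059, 0.1155]
tool_rot: [-0.261, 0.965, 0.002, 0.001]
force: [-5.1, -4.1, 5.7]
finger_gap: 0.266
```

```bash
python3 fs.py 2
```

```text
t 20.85 tcp mag -14.5 0.07 0.1154
push [-6.49 -5.96 -5.93] lat [-0.97 -0.34 -0.12] z [5.69 5.91 5.5 ] mean push -6.13
```

Stop contact again (stalled at −14.5). Pressing to about 10 N hand force, since drag may be 2–4 N.

>>> arm_command(travel=[[0.0009,0.0005,0],[0.0009,0.0005,0]], turn=[[0,0,0],[0,0,0]])

```text
t: 21.05
position: [0.559, 0.3061, 0.1153]
tool_rot: [-0.261, 0.965, 0.001, -0.0]
force: [-6.6, -4.8, 7.5]
finger_gap: 0.261
```

```bash
python3 fs.py 3
```

```text
t 21.2 tcp mag -14.25 0.13 0.1154
push [-8.14 -8.48 -8.26 -8.56] lat [-0.83 -1.59 -0.3  -1.02] z [7.53 6.74 7.25 6.23] mean push -8.36
```

>>> arm_command(travel=[[0.0011,0.0006,0],[0.0011,0.0006,0]], turn=[[0,0,0],[0,0,0]])

```text
t: 21.4
position: [0.5592, 0.3062, 0.1152]
tool_rot: [-0.262, 0.965, 0.001, -0.002]
force: [-8.5, -6.4, 8.6]
finger_gap: 0.264
```

```bash
python3 fs.py 3; python3 look.py w15 s
```

```text
t 21.55 tcp mag -14.04 0.17 0.1152
push [-10.59  -9.59  -9.17  -9.58] lat [-1.23 -1.22 -0.71 -1.32] z [8.55 7.38 7.43 7.1 ] mean push -9.73
21.55 [0.5592 0.3062 0.1152] [-2.618e-01  9.651e-01  6.000e-04 -1.500e-03] [-7.59 -5.98  7.1 ] [-1.188  1.682  0.016] 0.267
[-7.91 -5.19  8.6 ]
```

View pics/w15s.png

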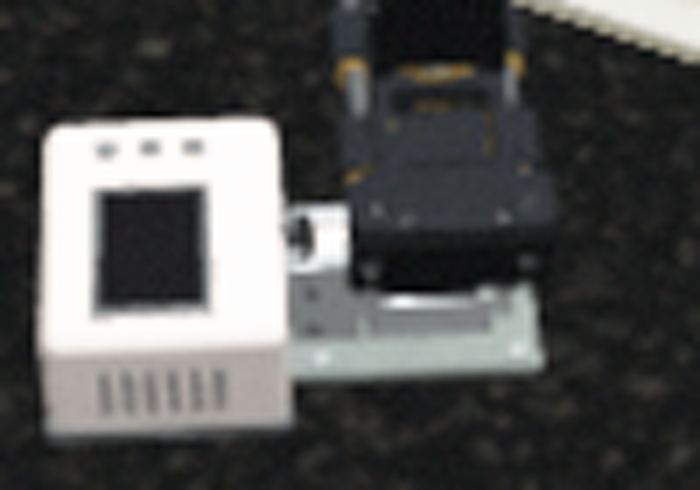

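Hand force is about 9.7 N, so roughly 6–7.5 N at the stop. Releasing and retreating.

>>> arm_command(travel=[[0,0,0],[0,0,0],[0,0,0],[0,0,0]], turn=[[0,0,0],[0,0,0],[0,0,0],[0,0,0]], claw=0.05)

```text
t: 22.05
position: [0.5594, 0.3062, 0.1151]
tool_rot: [-0.262, 0.965, 0.001, -0.001]
force: [-0.4, -1.1, -1.2]
finger_gap: 0.527
```

>>> arm_command(travel=[[0,0,0.02],[0,0,0.05],[0,0,0.09],[0,0,0.13],[0.01,0.01,0.16],[0.02,0.02,0.17],[0.02,0.02,0.17],[0.02,0.02,0.17]], turn=[[0,0,0],[0,0,0],[0,0,0],[0,0,0],[0,0,0],[0,0,0],[0,0,0],[0,0,0]])

```text
t: 22.85
position: [0.5789, 0.3264, 0.2854]
tool_rot: [-0.262, 0.965, 0.001, -0.001]
force: [-0.6, 0.5, 0.0]
finger_gap: 0.575
```

```bash
python3 look.py w16 s; python3 - <<'E'
from workcell import cams,bot
import cv2
cv2.imwrite('pics/top16.png',cams.camera('top')[:,:,::-1])
print(bot.sense()['joint_positions'].round(2))
E
```

```text
22.85 [0.5789 0.3264 0.2854] [-2.619e-01  9.651e-01  8.000e-04 -1.400e-03] [-0.55  0.52  0.03] [ 0.098 -0.111  0.001] 0.575
[-0.93 -0.42  0.04]
[ 0.21  0.83 -1.39  1.31  0.81  1.62  1.05]
```

View pics/w16.png

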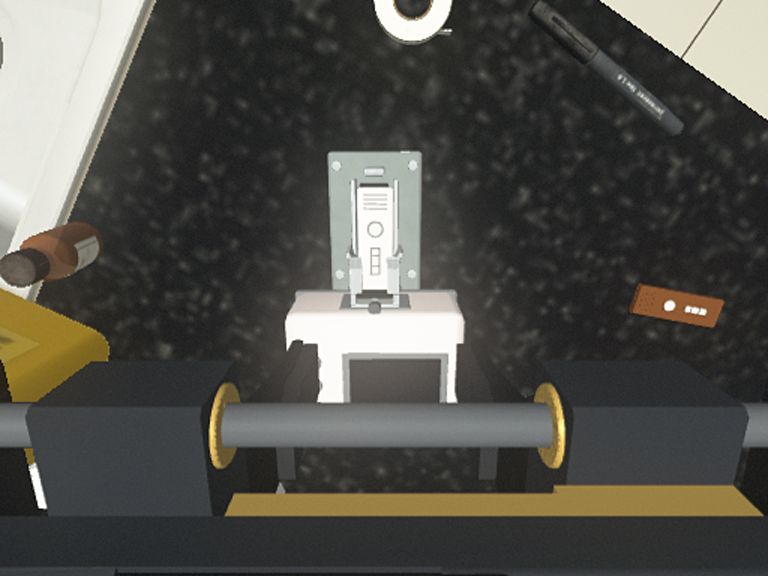

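View pics/w16s.png

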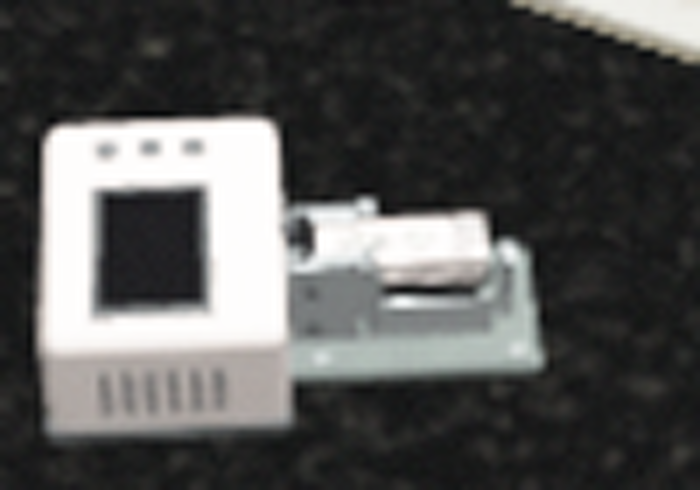

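Both cassettes are stacked under the lips. The lower one's bottom edge looks slightly irregular in the scene view, so I'll zoom in.

```bash
python3 - <<'E'
from workcell import cams
import cv2, numpy as np
im=np.mean([cams.camera('scene')[:,:,::-1].astype(float) for _ in range(4)],0).astype(np.uint8)
cv2.imwrite('pics/s17.png',cv2.resize(im[155:192,235:283],None,fx=16,fy=16,interpolation=cv2.INTER_CUBIC))
im=cv2.imread('pics/w16.png');cv2.imwrite('pics/w17.png',cv2.resize(im[140:320,310:440],None,fx=4,fy=3.3,interpolation=cv2.INTER_CUBIC))
E
```

```text
(no output)
```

View pics/s17.png

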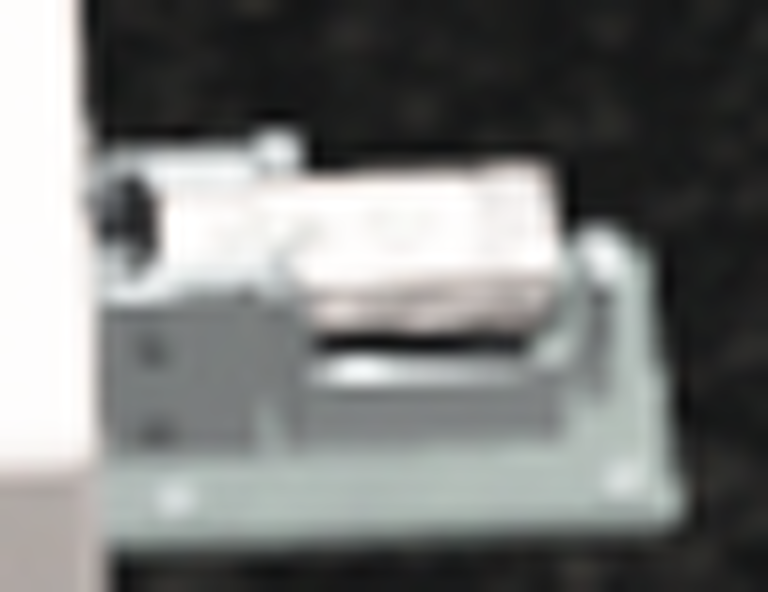

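View pics/w17.png

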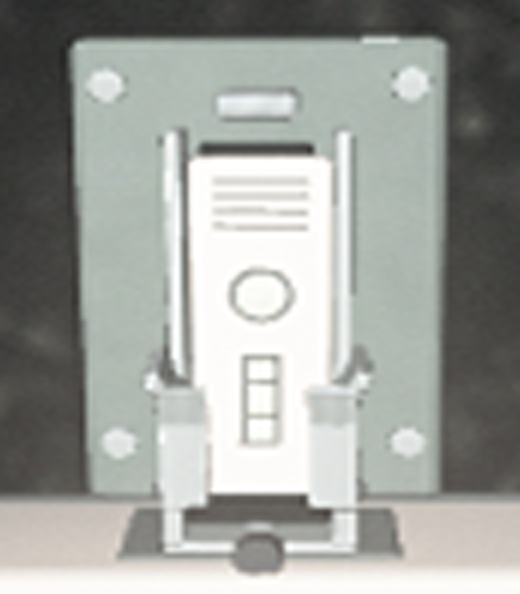

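The stack looks flush and straight, with no tail sticking out at the front and the nose at the black plate. A final check of the tail position, and of tape, pen and bottle against the first top picture.

```bash
python3 - <<'E'
from h import *
import pickle
m=pickle.load(open('w16.pkl','rb'))
O=np.array([.5714,.3132]);ps=np.radians(30.4);D=np.array([np.cos(ps),np.sin(ps)]);N=np.array([-D[1],D[0]])
def mag(a,b,z):
    u,v=310+(a+.5)/4-.5,140+(b+.5)/3.3-.5
    u,v=(u+.5)/1.5-.5,(v+.5)/1.5-.5
    q=onplane(m,u,v,z)[:2]-O; return (np.array([q@D,q@N])*1000).round(1)
print('tail',mag(190,156,.052),mag(331,156,.052),'nose',mag(213,493,.052),mag(305,493,.052),'post',mag(257,104,.041),'lip rear',mag(160,505,.0525),'lip front',mag(160,388,.0565))
a=cv2.imread('pics/top0.png').astype(int);b=cv2.imread('pics/top16.png').astype(int)
d=abs(a-b).sum(2)
for n,(x0,y0,x1,y1) in dict(tape=(295,232,323,258),pen=(222,250,283,266),bottle=(345,125,370,147)).items(): print(n,d[y0:y1,x0:x1].max(),d[y0:y1,x0:x1].mean())
E
```

```text
tail [-37.1 -11. ] [-37.1  12.2] nose [33.2 -8.2] [33.2  7.9] post [-46.7  -0.2] lip rear [ 35.7 -17.5] lip front [  9.4 -16.6]
tape 27 5.493131868131868
pen 26 6.783811475409836
bottle 521 334.36
```

View pics/top16.png

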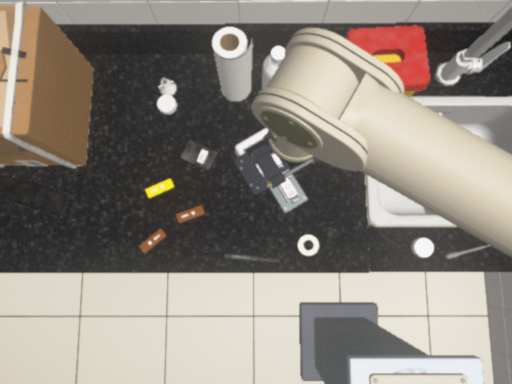

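Tail at −37.1 and nose at 33.2 (home). Tape and pen unchanged; the arm hides the bottle in the top view, but the scene camera can check it. Handing in after that.

```bash
python3 - <<'E'
from workcell import bot,cams
import cv2
a=cv2.imread('pics/scene0.png').astype(int); b=cams.camera('scene')[:,:,::-1].astype(int)
d=abs(a-b).sum(2)[108:133,242:258]; print('bottle diff',d.max(),d.mean())
s=bot.sense(); print(s['t'],s['qd'].round(3),s['force'].round(1))
print(bot.close_job())
E
```

```text
bottle diff 674 253.62
23.25 [-0.003 -0.001  0.    -0.003 -0.001 -0.001 -0.001] [ 0.1  0.3 -0.1]
the job is handed in; nothing more can be done
None
```

```bash
python3 - <<'E'
from h import *
import pickle
m=pickle.load(open('w16.pkl','rb')); print('cap centre expected at',[float(x)*1.5 for x in proj(m,(.6852,.1393,.09))],'seen ~(18,267) in w16')
E
```

```text
cap centre expected at [33.30206755933153, 270.45073224447384] seen ~(18,267) in w16
```

```bash
python3 - <<'E'
from h import *
import pickle
a=pickle.load(open('w2.pkl','rb'));b=pickle.load(open('w16.pkl','rb'))
for z in (.085,.092):
    for n,mm,u,v in (('w2',a,763,104),('w16',b,18,267)): print(z,n,onplane(mm,(u+.5)/1.5-.5,(v+.5)/1.5-.5,z).round(4))
E
python3 - <<'E'
import cv2
a=cv2.imread('pics/w2b.png')[60:160,660:768];b=cv2.imread('pics/w16.png')[200:300,0:108]
cv2.imwrite('pics/bt.png',cv2.resize(cv2.hconcat([a,b]),None,fx=3.5,fy=3.5))
E
```

```text
0.085 w2 [0.6895 0.1309 0.085 ]
0.085 w16 [0.6908 0.1276 0.085 ]
0.092 w2 [0.6865 0.135  0.092 ]
0.092 w16 [0.6865 0.1314 0.092 ]
```

View pics/bt.png

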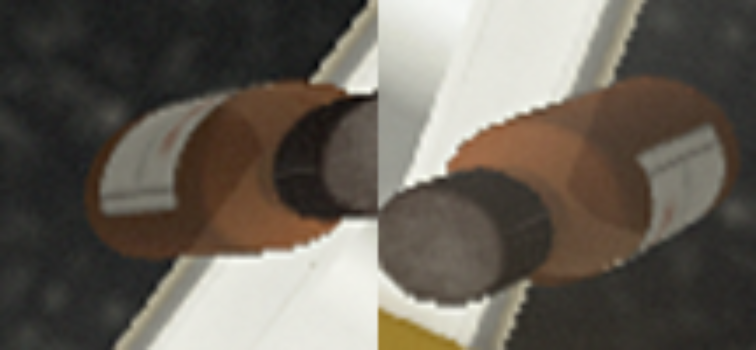

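Both cassettes are in the magazine, window end first and face up, one on top of the other. The job was handed in at 23 s. I pressed each one down to about 42.5 mm, slid it under the lips, pressed it against the end stop, then released it.

- **Pressing home:** my hand force was about 8.7 N on the first cassette and 9.7 N on the second, peaking at 10.6 N. After drag, I estimate 6 to 7.5 N at the stop. The drag was only measured roughly, so that figure is uncertain.
- **Final position:** after release, the top cassette's window end was at x = 33.2 mm and its tail at −37.1 mm, straight and under both lips. The lower cassette lies under it with no tail showing at the front.
- **Tape and pen:** both are unchanged from the first top picture.
- **Bottle:** the picture comparison could not confirm it. The arm hid it in the top view, and the scene-camera comparison showed a large difference, which I put down to the arm but did not view. Wrist pictures from before and after show it standing in the same spot to within about 4 mm, roughly my reading error, and the gripper was not moved near it.
- **Joint 3:** it came within 0.07 rad of its limit (−1.40 against −1.47) in the readings I took.

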